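File the radio modules and shut the kit drawer

TASK

Put the two radio modules lying on the bench away in the kit drawer, flat on its floor, side by side with their displays up and their knob ends towards the back of the drawer; slide the drawer's follower up until it holds both snugly against the end wall, and push the drawer fully home into its catch without slamming it. Pull the drawer farther out and move the follower back first if you need the room, and leave the other things on the bench where they lie.

Things in the scene. Friction and masses are not known exactly. Their poses are not given: they have to be found in the camera images.
- kit_drawer (a joint): How far the grey steel drawer stands open, m: 0 = home in its catch, 0.150 = fully out; it opens towards -x of drawer_floor. A sprung roller catch must be overcome in the last 12 mm before home (about 10 N); past its crest, some 5 mm before home, the catch draws the drawer in and holds it.
- drawer_floor (a point): Centre of the drawer's inner floor, 10 mm over the bench; moves with the drawer. x points to its back (into the cabinet), y to the end wall (at 117 mm) the modules go against, z up. Inner space x = -64 to 64, y = -117 to 117 mm. Front and back walls 36 mm high, 3 thick; side walls 40 mm; front panel from x = -76 to -67 mm, up to z = 50 mm. Open above where out of the cabinet.
- drawer_pull (a point): Middle of the front edge of the aluminium pull lip, which runs along the whole 252 mm width of the drawer's front, 54 mm over the bench when measured to its middle; lip 7 mm high, 13 mm proud of the panel. Push here, or anywhere on the front, along +x of drawer_floor.
- follower (a joint): How far the follower has slid from its parked end towards the end wall, m: 0 to 0.145. It is an upright aluminium plate across the drawer, 4 mm thick, 122 long, 39 high, hung on the front and back walls' rims; it slides along y of drawer_floor and stays where left (3 N friction). Its flat face looks to +y and lies at y = -81 mm plus this value.
- follower_block (a point): Top centre of the follower's black thumb block, 24 mm in the drawer's x, 20 mm in y, 43 mm high, behind the plate on the side away from the end wall (block centre 20 mm behind the flat face, 6 mm free between plate and block). Pinch it from above along the drawer's x; its top is 55 mm over the bench.
- kit_cabinet: Fixed grey steel cabinet of the drawer, 150 deep (x) x 252 wide (y) x 64 mm high; origin at the centre of its underside, x to its back. Shell front at x = -75 mm, opening 60 mm high over the bench. A tape measure (62 mm tall) and a roll of tape (19 mm) lie on its rear half. Drawer floor centre at x = -9 mm minus the drawer's opening.
- module_a: Black radio module, 115 x 60 x 41 mm, lying flat, display up. Origin at the centre of its underside; x runs along its length to the knob end, z up. It spans x = -58 to 58, y = -33 to 27 mm; the case is 29 mm high (24 mm at x > 29), the tip of the thin knob 41 mm. Take it across its 60 mm width.
- module_b: The other black radio module, 115 x 60 x 41 mm, lying flat, display up. Origin at the centre of its underside; x runs along its length to the knob end, z up. It spans x = -58 to 58, y = -33 to 27 mm; the case is 29 mm high (24 mm at x > 29), the tip of the thin knob 41 mm. Take it across its 60 mm width.
- knob_a (a point): Tip of module_a's knob (x = 44, y = 14, z = 41 mm in its frame): tells its knob end.
- knob_b (a point): Tip of module_b's knob (x = 44, y = 14, z = 41 mm in its frame): tells its knob end.
- multimeter: Bystander: grey-green pocket multimeter with a rotary dial, 128 (x) x 66 x 38 mm, origin at the centre of its underside.
- flux_bottle: Bystander: brown dropper bottle standing upright, 33 mm wide and 102 mm tall, origin at the centre of its foot.
- cutters: Bystander: red-handled side cutters lying along x, 146 x 44 x 11 mm, origin at the middle of the underside.
- solder_reel: Bystander: copper-coloured reel of solder wire standing on its rim's face, 56 mm across and 29 mm high, origin at the centre of its underside.
- prog_jig: Bystander, fixed: the black test jig, 190 (x) x 170 x 36 mm, origin near the middle of its underside. Its metal lid stands raised, sloping up from the hinge at x = 98, z = 62 mm to its front tab at x = 7, z = 230 mm, over y = -46 to 77 mm: carry things round or over it.

How it is judged:
At the end, for the whole second after the job is handed in: Drawer home in its catch (open < 3 mm); both modules inside, flat (within 6 mm, 0.1 rad), lengthwise within 0.12 rad, knob ends to the back, at rest; follower joint above 0.074 (0.078 = row tight against the end wall) (value of joint kit_drawer below 0.003 m and value of joint follower above 0.074 m and x of each of knob_a, knob_b in the frame of drawer_floor above 0.025 m and y of module_a in the frame of drawer_floor between 0.015 and 0.117 m and z of module_a in the frame of drawer_floor between -0.005 and 0.006 m and angle between each of module_a, module_b's own z axis and vertical below 0.1 rad and angle between the x axis of each of module_a, module_b and the x axis of drawer_floor, either way round below 0.12 rad and linear speed of each of module_a, module_b below 0.02 m/s and y of module_b in the frame of drawer_floor between 0.015 and 0.117 m and z of module_b in the frame of drawer_floor between -0.005 and 0.006 m); the robot touches nothing.
It fails at once if the drawer is slammed (moves inwards faster than 0.6 m/s) (velocity of joint kit_drawer below -0.6 m/s).
It fails at once if a bystander (multimeter, dropper bottle, cutters or solder reel) is moved by more than 30 mm (distance of any of multimeter, flux_bottle, cutters, solder_reel from where it was at the start of the episode above 0.03 m).
It fails at once if the dropper bottle is knocked over (angle between flux_bottle's own z axis and vertical above 0.5 rad).
It also fails if it takes over 72 s, if anything falls off the work surface, if the arm or the gripper's body presses on something with over 40 N, if the wrist force passes 120 N, or if a joint passes its speed limit or range.

ROBOT

A 6-joint arm with a two-finger parallel gripper is mounted at the origin on a cart in front of the work surface, level with it; the furniture and walls round the work are solid. World frame = base frame: x ahead of the robot, y to its left, z up, the work surface at z = 0. Lengths are in m, angles in rad, forces in N, time in s.
With the tool pointing down it reaches from about 0.425 to 0.95 m from the base axis. Payload 3.5 kg.
Tool frame: the origin (TCP) lies between the finger pads; the fingertips stand 14 mm ahead of it and the grasp point (between the pads) lies 5 mm behind it (ctrl.tip_extent is the distance from the TCP to the fingertips, in m); x points along the fingers, z is the direction in which the jaws open and shut, and the axes are right-handed (so a half turn about x gives the same grasp; the last joint's range is limited). The gripper opens to 85 mm and grips with 20 to 120 N. Pads are 22 mm wide; open, the fingers measure 114 mm over their backs; the gripper's body (76 mm by 85 mm) begins 54 mm behind the grasp point. The pads swing forward as they close: fully open they stand 13 mm farther back than shut.
Start: joints at [1.196, 0.286, 1.577, -0, 1.279, -0.15], TCP at [0.15, 0.658, 0.245] pointing down, gripper open.
Joint ranges: [-2.77, 2.77], [-0.9, 2.22], [0.21, 2.48], [-1.53, 4.67], [0.24, 2.81], [-2.84, 2.84]. Speed limits (rad/s): [2.79, 2.79, 3.14, 3.14, 3.14, 3.14].

INTERFACE

Orientations are given as a unit quaternion [x, y, z, w].
In Python, from plant import ctrl gives the robot as it stands.
- The arm moves only by the tool move_arm, never from a script. Its argument "commands" is one flat list of numbers, 4 for each row, row after row: the shift along the tool's x, y, z in units of 25 mm (1.0 is 25 mm), then the turn about the tool's x in units of 5 degrees (1.0 is 5 degrees). A call has 1 to 20 rows; each row shifts and turns the commanded pose from where the row before left it, along the tool's axes as they then stand; what a row does not reach is not made up. A row lasts 1/8 s, in which the tool goes at most 62.5 mm and 10.7 degrees, less where a joint would pass 70% of its speed; a pose out of reach is approached as far as the arm can. A call is refused whole if a number of a shift passes 1 or a number of a turn 1, either way. A call with a gripper value outside its range is refused whole. "jaw" is the finger opening in mm, from 0 to 85.4, set as the call begins (left out, the last holds). The fingers move at their own pace and stop on an object; "force" is the grip in N (left out, the last holds). Time passes only in rows, so rows that do not move let the fingers close. It gives the time, the measured TCP pose, the force and the opening at its end, in the units of the state.
- ctrl.get_state(): the state, without advancing time (a new reading comes with each control period).
- ctrl.read_camera(name): name is "scene" or "side" or "wrist"; returns the picture (420x560x3 uint8, red, green, blue); there is no depth.
- ctrl.get_calibration(name): a dict with "camera_matrix" (3x3 intrinsics, pixels), "camera_from_world" (4x4, takes a point from world to camera coordinates); the wrist camera has in their place "mount" (4x4, takes a point from camera to tool coordinates, whose origin is the TCP and whose axes are the tool frame's). Camera axes: x right, y down, z forward; pixel columns grow to the right and rows downward; lengths in m; the calibration is good to about 2 mm. The wrist camera is an equidistant fisheye: a pixel r from the principal point sees the ray r / f radians off the axis. A picture is of the moment at which its call begins: read the wrist's pose just before it. get_calibration takes no time and is no camera call.
- ctrl.sign_off(): hands the job in, once; it reports no verdict.
The state is a dict: "time": time; "qpos": joint angles; "dq": joint speeds; "joint_efforts": joint torques, N m; "eef_pos": TCP position; "tcp_rot": TCP orientation; "contact_force": force on the tool from outside, world axes, zero at the start; "wrist_torque": the same for the moment, N m; "opening": opening from 0.0 (shut) to 1.0 (fully open).
Only numpy, scipy, OpenCV 4.12 (cv2) and the standard library are available. Lean on these libraries where they do the work, as an engineer would, in place of code of your own. Each camera call takes 0.05 s, during which the arm holds its last target.

## Working session

There is one attempt and no reset: what is moved stays moved. The work goes in short steps, Python scripts to look and compute and a tool call to move; the robot and the scene stay as the last step left them, time stands still between calls to the robot, and variables do not carry over. Pictures are saved under pics/ and viewed, and the job is handed in when it is done.

Besides the shell and the picture viewer there is one more tool, called after "Call:" as a command line: name --argument value ..., lists and objects as JSON in quotes. move_arm: Moves the arm, as the interface text tells. Its arguments: {"type":"object","properties":{"commands":{"type":"array"},"jaw":{"type":"number"},"force":{"type":"number"}},"required":["commands"]}

```bash
ls; mkdir -p pics; python3 - <<'E'
from plant import ctrl
import cv2,numpy as np
np.set_printoptions(precision=4,suppress=True)
s=ctrl.get_state();print(s)
for n in ["scene","side","wrist"]:
    im=ctrl.read_camera(n);cv2.imwrite(f"pics/{n}0.png",im[:,:,::-1]);print(n,ctrl.get_calibration(n))
print(ctrl.tip_extent)
E
```

```text
pics
{'time': 0.0, 'qpos': array([ 1.196 ,  0.2872,  1.5782,  0.    ,  1.2786, -0.15  ]), 'dq': array([-0.0008, -0.0004, -0.0008, -0.0016, -0.0017, -0.0004]), 'joint_efforts': array([  0.0008, -40.5968, -29.2635,  -0.0001,   0.0057,  -0.    ]), 'eef_pos': array([0.1502, 0.6574, 0.2439]), 'tcp_rot': array([-0.4412,  0.5537,  0.4403,  0.5522]), 'contact_force': array([-0.8816, -0.0953, -0.1227]), 'wrist_torque': array([-0.0013, -0.0609,  0.0123]), 'opening': 0.998655510433821}
scene {'camera_matrix': array([[487.2432,   0.    , 291.536 ],
       [  0.    , 487.2432, 209.2082],
       [  0.    ,   0.    ,   1.    ]]), 'camera_from_world': array([[ 0.5178, -0.8553, -0.02  , -0.2726],
       [-0.5063, -0.2876, -0.813 ,  0.3019],
       [ 0.6896,  0.4311, -0.5819,  1.0311],
       [ 0.    ,  0.    ,  0.    ,  1.    ]])}
side {'camera_matrix': array([[404.999 ,   0.    , 282.5099],
       [  0.    , 404.999 , 207.4677],
       [  0.    ,   0.    ,   1.    ]]), 'camera_from_world': array([[-0.9915, -0.1298,  0.0049,  0.4949],
       [-0.0645,  0.4593, -0.8859,  0.1001],
       [ 0.1127, -0.8788, -0.4638,  1.072 ],
       [ 0.    ,  0.    ,  0.    ,  1.    ]])}
wrist {'camera_matrix': array([[325.1923,   0.    , 280.3332],
       [  0.    , 325.1923, 206.3462],
       [  0.    ,   0.    ,   1.    ]]), 'mount': array([[-0.0011, -0.2602,  0.9655, -0.1287],
       [ 0.0001, -0.9655, -0.2602,  0.066 ],
       [ 1.    , -0.0002,  0.0011, -0.0008],
       [ 0.    ,  0.    ,  0.    ,  1.    ]])}
0.014
```

View pics/scene0.png

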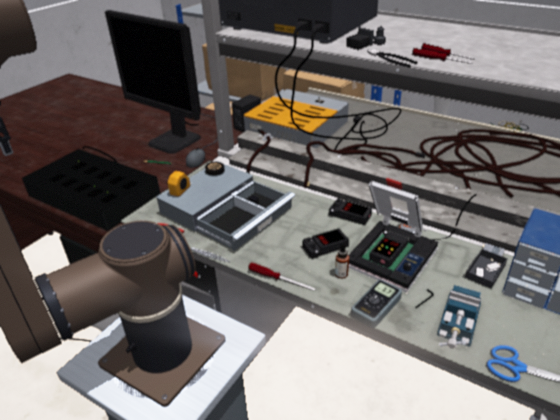

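View pics/side0.png

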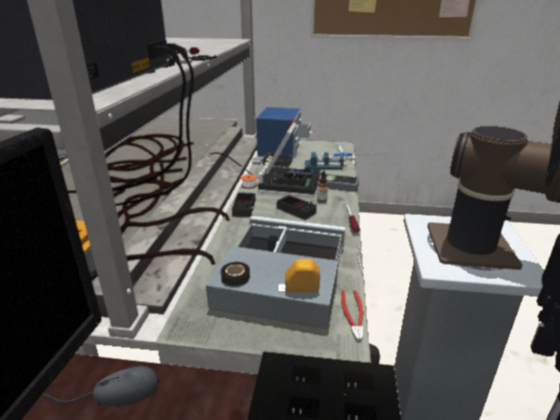

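View pics/wrist0.png

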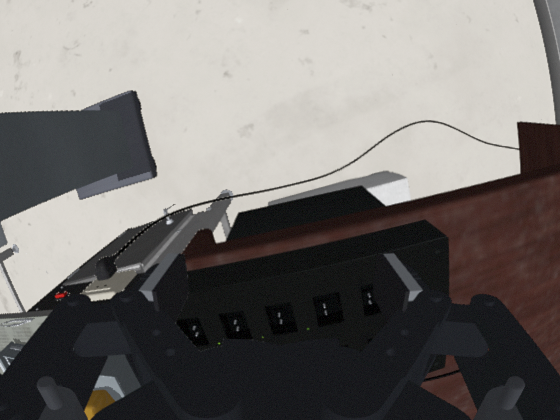

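```bash
cat > h.py <<'E'
import cv2,numpy as np
np.set_printoptions(precision=4,suppress=True)
from plant import ctrl
from scipy.spatial.transform import Rotation as R
C={n:ctrl.get_calibration(n) for n in ["scene","side","wrist"]}
def bp(n,u,v,z):
    K=C[n]["camera_matrix"];T=C[n]["camera_from_world"]
    d=T[:3,:3].T@np.linalg.solve(K,[u,v,1]);o=-T[:3,:3].T@T[:3,3]
    return o+d*(z-o[2])/d[2]
def proj(n,p):
    K=C[n]["camera_matrix"];T=C[n]["camera_from_world"]
    q=T[:3,:3]@np.asarray(p)+T[:3,3];q=K@q;return q[:2]/q[2]
def wpose(s):
    T=np.eye(4);T[:3,:3]=R.from_quat(s["tcp_rot"]).as_matrix();T[:3,3]=s["eef_pos"];return T@C["wrist"]["mount"]
def wbp(T,u,v,z):
    K=C["wrist"]["camera_matrix"];x=u-K[0,2];y=v-K[1,2];r=np.hypot(x,y);th=r/K[0,0]
    d=np.array([np.sin(th)*x/r,np.sin(th)*y/r,np.cos(th)]) if r>0 else np.array([0,0,1.])
    d=T[:3,:3]@d;o=T[:3,3];return o+d*(z-o[2])/d[2]
def wproj(T,p):
    K=C["wrist"]["camera_matrix"];q=T[:3,:3].T@(np.asarray(p)-T[:3,3]);th=np.arctan2(np.hypot(q[0],q[1]),q[2]);r=np.hypot(q[0],q[1])
    return np.array([K[0,2]+K[0,0]*th*q[0]/r,K[1,2]+K[0,0]*th*q[1]/r])
def crop(src,dst,x0,y0,x1,y1,f):
    im=cv2.imread(src)[y0:y1,x0:x1];im=cv2.resize(im,None,fx=f,fy=f,interpolation=cv2.INTER_CUBIC);cv2.imwrite(dst,im)
E
python3 - <<'E'
from h import *
crop("pics/scene0.png","pics/sc1.png",140,150,340,300,4)
crop("pics/scene0.png","pics/sc2.png",280,170,480,320,4)
crop("pics/side0.png","pics/si1.png",200,160,400,310,4)
E
```

```text
(no output)
```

View pics/sc1.png

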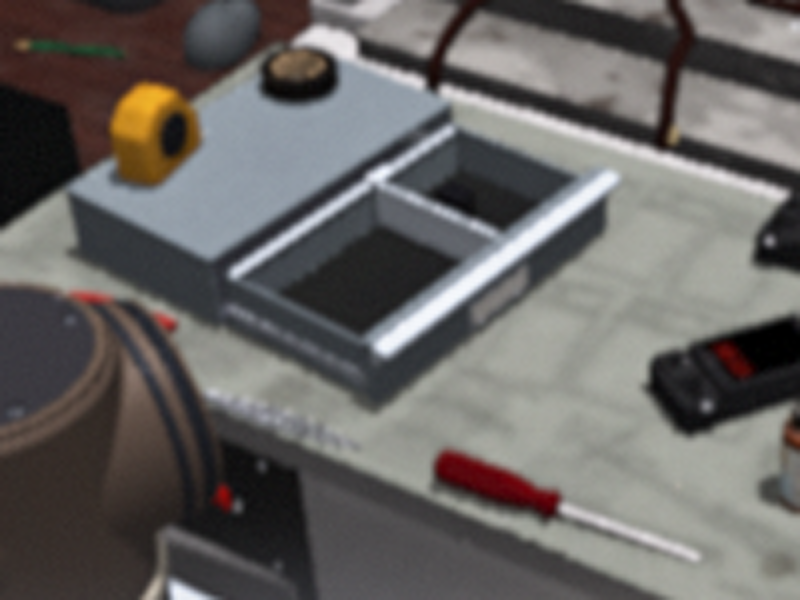

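View pics/sc2.png

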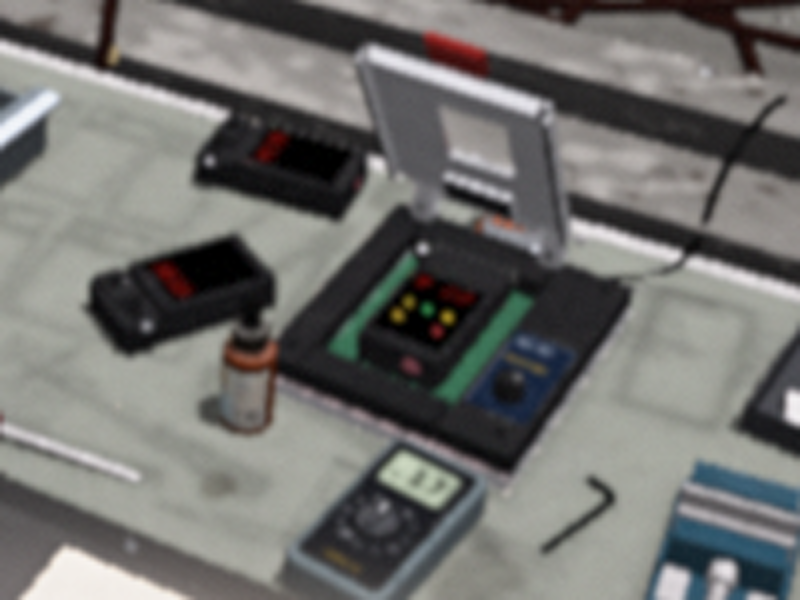

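View pics/si1.png

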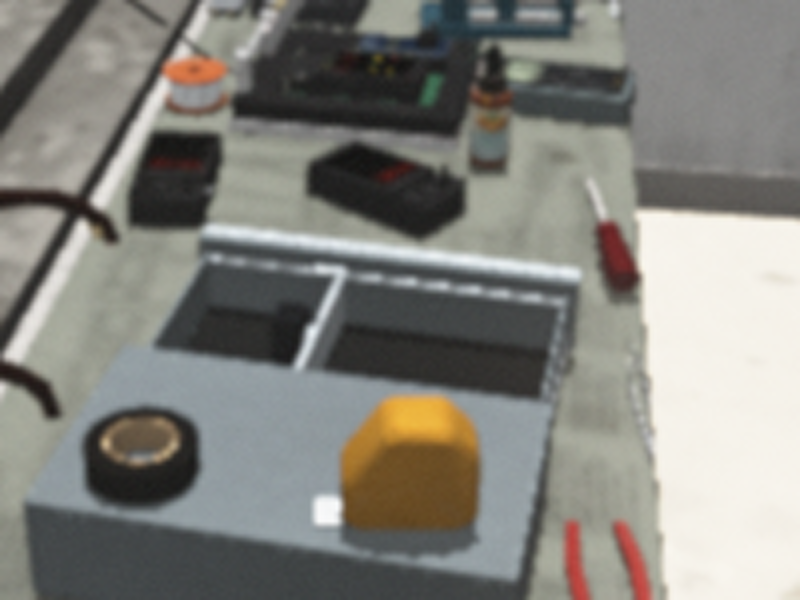

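```bash
python3 - <<'E'
from h import *
def s1(u,v,z): return bp("scene",140+u/4,150+v/4,z)
def s2(u,v,z): return bp("scene",280+u/4,170+v/4,z)
def i1(u,v,z): return bp("side",200+u/4,160+v/4,z)
print("lip",s1(377,355,.056),s1(620,180,.056), i1(203,230,.0575),i1(580,275,.0575))
print("cab",s1(72,192,.064),s1(217,262,.064),s1(450,107,.064),"side",i1(553,402,.064),i1(135,350,.064),i1(520,580,.064),i1(30,500,.064))
print("foll",s1(380,180,.05),s1(500,235,.05))
print("near",[s2(*p) for p in [(237,235,.029),(272,272,.029),(92,285,.024),(125,325,.024)]])
print("far",[s2(*p) for p in [(365,160,.029),(340,195,.029),(215,120,.024),(197,165,.024)]])
print("near side",[i1(*p) for p in [(352,143,.029),(308,172,.029),(465,185,.024),(425,215,.024)]])
print("far side",[i1(*p) for p in [(155,133,.029),(222,135,.029),(210,190,.024),(132,190,.024)]])
print("bottle",s2(248,420,0),"mm",s2(380,530,0.03),"jig",s2(285,365,.0),s2(510,480,.0), "reel",i1(195,105,0))
T=wpose(ctrl.get_state());print(T)
print(R.from_quat(ctrl.get_state()["tcp_rot"]).as_matrix())
E
```

```text
lip [0.3286 0.0503 0.056 ] [0.5773 0.0178 0.056 ] [0.5806 0.033  0.0575] [0.3313 0.0577 0.0575]
cab [0.3612 0.3444 0.064 ] [0.3475 0.1981 0.064 ] [0.5887 0.1744 0.064 ] side [0.3474 0.2101 0.064 ] [0.5887 0.1908 0.064 ] [0.3617 0.3589 0.064 ] [0.6089 0.3324 0.064 ]
foll [0.4987 0.1748 0.05  ] [0.4845 0.0602 0.05  ]
near [array([ 0.5302, -0.149 ,  0.029 ]), array([ 0.5062, -0.1868,  0.029 ]), array([ 0.4409, -0.0876,  0.024 ]), array([ 0.4165, -0.1262,  0.024 ])]
far [array([ 0.6526, -0.1888,  0.029 ]), array([ 0.6059, -0.1906,  0.029 ]), array([ 0.6514, -0.0704,  0.024 ]), array([ 0.5947, -0.0851,  0.024 ])]
near side [array([ 0.5043, -0.1708,  0.029 ]), array([ 0.5313, -0.1166,  0.029 ]), array([ 0.4131, -0.1215,  0.024 ]), array([ 0.4391, -0.0703,  0.024 ])]
far side [array([ 0.6606, -0.1669,  0.029 ]), array([ 0.6075, -0.1708,  0.029 ]), array([ 0.6007, -0.087 ,  0.024 ]), array([ 0.658 , -0.0789,  0.024 ])]
bottle [ 0.4002 -0.2231  0.    ] mm [ 0.3278 -0.3399  0.03  ] jig [ 0.4578 -0.2209  0.    ] [ 0.4317 -0.3814  0.    ] reel [ 0.6538 -0.2853  0.    ]
[[ 0.2228  0.9414  0.2533  0.0859]
 [ 0.9749 -0.2149 -0.0586  0.6717]
 [-0.0007  0.26   -0.9656  0.3729]
 [ 0.      0.      0.      1.    ]]
[[-0.0007 -0.9748  0.2229]
 [-0.0017  0.2229  0.9748]
 [-1.      0.0003 -0.0018]]
```

Call:
move_arm --commands '[-0.5,-1,0,1,-0.5,-1,0,1,-0.5,-1,0,1,-0.5,-1,0,1,0,-1,-0.75,0,0,-1,-0.75,0,0,-1,-0.75,0,0,-1,-0.75,0,0,-1,-0.75,0,0,-1,-0.75,0,0,-1,-0.75,0,0,-1,-0.75,0,0,-1,-0.75,0,0,-1,-0.75,0,0,-1,-0.75,0,0,-1,-0.75,0,0,-1,-0.75,0,0,-1,-0.75,0,0,-1,-0.75,0,0,-1,-0.75,0]' --jaw 85 --force 40

```text
time: 2.65
eef_pos: [0.4168, 0.1533, 0.2951]
tcp_rot: [-0.338, 0.621, 0.338, 0.621]
contact_force: [0.4, -0.0, -0.2]
opening: 0.994
```

Call:
move_arm --commands '[0,-1,-0.75,0,0,-1,-0.75,0,0,-1,-0.75,0,0,-1,-0.75,0,0,-1,-0.75,0,0,-1,-0.75,0,0,-1,-0.75,0,0,0,0,0]'

```text
time: 3.65
eef_pos: [0.4926, -0.0524, 0.2948]
tcp_rot: [-0.337, 0.622, 0.337, 0.621]
contact_force: [-0.2, 0.3, 0.1]
opening: 0.996
```

```bash
cat > look.py <<'E'
import sys
from h import *
s=ctrl.get_state();T=wpose(s)
im=ctrl.read_camera("wrist")
cv2.imwrite(f"pics/{sys.argv[1]}.png",im[:,:,::-1]);np.save(f"pics/{sys.argv[1]}.npy",T)
r=R.from_quat(s["tcp_rot"]).as_matrix()
print(s["time"],s["eef_pos"],"yang",np.degrees(np.arctan2(r[1,1],r[0,1])),"q",s["qpos"],"f",s["contact_force"],s["opening"], "xz",r[:,0])
E
python3 look.py w1
```

```text
3.65 [ 0.4926 -0.0524  0.2948] yang 146.9597636165638 q [-0.311  -0.1545  1.9505 -0.0001  1.3467 -1.3051] f [-0.1649  0.2532  0.092 ] 0.9956307406697931 xz [-0.001   0.0002 -1.    ]
```

View pics/w1.png

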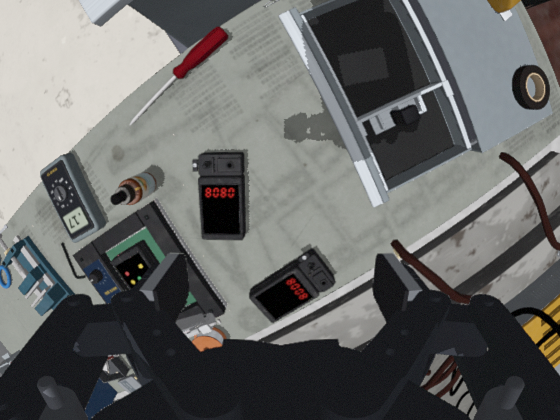

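```bash
python3 - <<'E'
from h import *
crop("pics/w1.png","pics/w1a.png",180,135,380,285,4)
crop("pics/w1.png","pics/w1b.png",240,230,360,320,6)
crop("pics/w1.png","pics/w1c.png",270,0,510,180,3)
E
```

```text
(no output)
```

View pics/w1a.png

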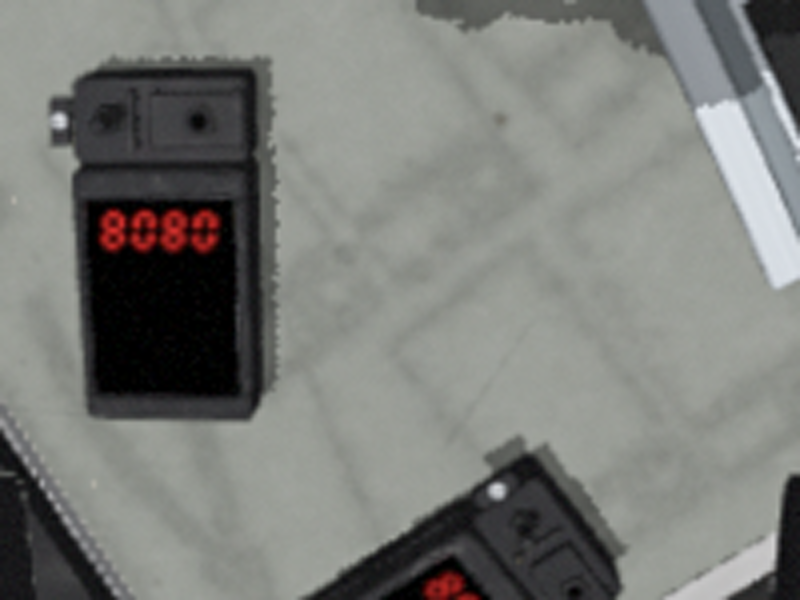

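View pics/w1b.png

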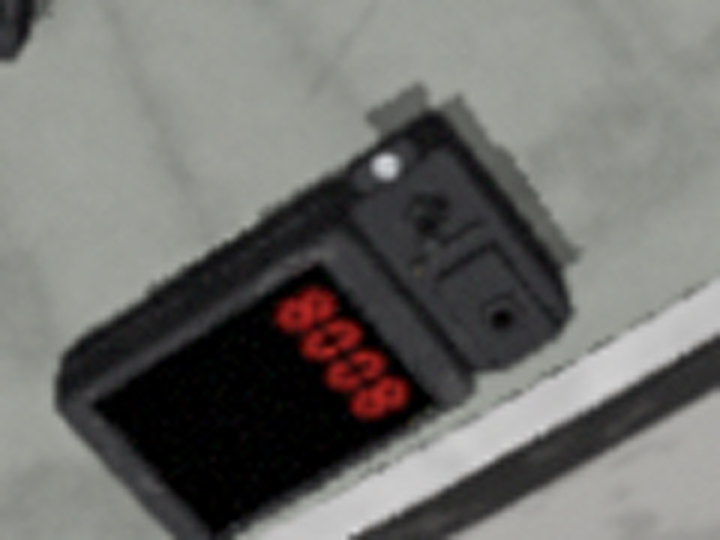

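View pics/w1c.png

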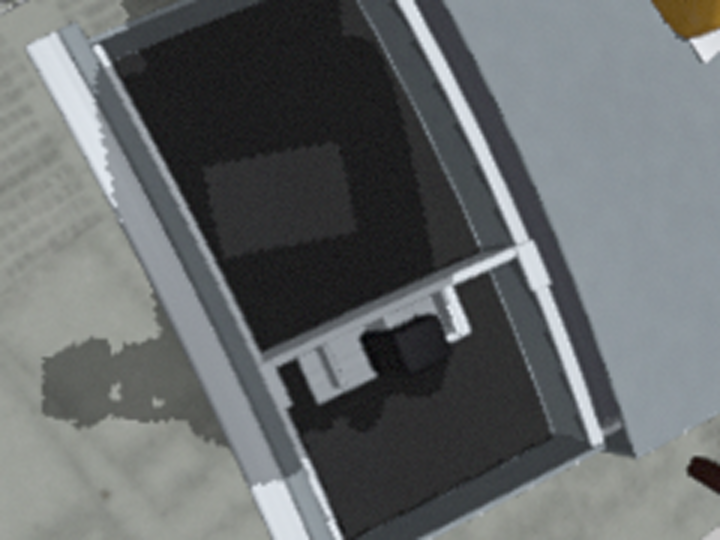

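```bash
python3 - <<'E'
from h import *
T=np.load("pics/w1.npy")
a=lambda u,v,z:wbp(T,180+u/4,135+v/4,z)
b=lambda u,v,z:wbp(T,240+u/6,230+v/6,z)
print("near RL,RR",a(90,415,.029),a(258,415,.029),"at29 L,R",a(75,170,.029),a(262,165,.029),"K L,R",a(78,80,.024),a(255,72,.024),"tip",a(60,122,.041))
rr=[a(90,415,.029),a(258,415,.029),a(75,170,.029),a(262,165,.029)]
for P in (rr,):
    print(np.linalg.norm(P[0]-P[1]),np.linalg.norm(P[2]-P[3]),np.linalg.norm(P[0]-P[2]))
print("far RL(bottom/top)",b(62,360,.029),b(60,400,.029),b(205,535,.029),"29 L,R",b(345,220,.029),b(470,385,.029),"tip",b(385,165,.041),"Kend L,R",b(440,120,.024),b(570,300,.024))
# strip
print("strip near edge z0",b(230,540,0),b(720,285,0))
c=lambda u,v,z:wbp(T,270+u/3,0+v/3,z)
print("lip front",c(28,45,.054),c(275,538,.054))
print("front wall rim inner",c(100,45,.046),c(340,535,.046))
print("back rim",c(402,0,.046),c(600,442,.046))
print("foll top ends",c(265,358,.05),c(525,243,.05))
print("block top center", c(405,345,.055))
print("floor corners: far back",c(550,435,.01),"near front?",c(120,60,.01))
print("cab",c(638,455,.064))
def s2(u,v,z): return bp("scene",280+u/4,170+v/4,z)
print("strip scene z0",s2(0,42,0),s2(100,75,0),s2(200,110,0),s2(385,165,0))
E
```

```text
near RL,RR [ 0.5072 -0.185   0.029 ] [ 0.5373 -0.1375  0.029 ] at29 L,R [ 0.4388 -0.1401  0.029 ] [ 0.4704 -0.0897  0.029 ] K L,R [ 0.4159 -0.1241  0.024 ] [ 0.4455 -0.0761  0.024 ] tip [ 0.4241 -0.1316  0.041 ]
0.05622276666793866 0.059491099464467116 0.08182383033316251
far RL(bottom/top) [ 0.6041 -0.175   0.029 ] [ 0.6127 -0.1817  0.029 ] [ 0.6632 -0.1745  0.029 ] 29 L,R [ 0.6088 -0.101   0.029 ] [ 0.6616 -0.0994  0.029 ] tip [ 0.5971 -0.0844  0.041 ] Kend L,R [ 0.6017 -0.0714  0.024 ] [ 0.6579 -0.0695  0.024 ]
strip near edge z0 [ 0.6847 -0.1815  0.    ] [ 0.6894 -0.0392  0.    ]
lip front [0.3319 0.0502 0.054 ] [0.5451 0.0272 0.054 ]
front wall rim inner [0.3444 0.0752 0.046 ] [0.5611 0.0522 0.046 ]
back rim [0.3854 0.1977 0.046 ] [0.5904 0.1789 0.046 ]
foll top ends [0.4832 0.0608 0.05  ] [0.4979 0.1859 0.05  ]
block top center [0.507  0.1125 0.055 ]
floor corners: far back [0.5878 0.1737 0.01  ] near front? [0.3459 0.0874 0.01  ]
cab [0.598  0.1848 0.064 ]
strip scene z0 [0.6964 0.1465 0.    ] [0.694  0.0519 0.    ] [ 0.6892 -0.0389  0.    ] [ 0.6923 -0.1896  0.    ]
```

Call:
move_arm --commands '[0,-0.41,-0.985,0.2,0,-0.41,-0.985,0,0,-0.41,-0.985,0,1,0,0,0,1,0,0,0,1,0,0,0,1,0,0,0,1,0,0,0,1,0,0,0,1,0,0,0,1,0,0,0,0.6,0,0,0,0,0,0,0]' --jaw 85

```text
time: 5.32
eef_pos: [0.4765, -0.1285, 0.0794]
tcp_rot: [-0.332, 0.624, 0.334, 0.623]
contact_force: [0.9, -0.3, 0.5]
opening: 0.997
```

```bash
python3 look.py w2
```

```text
5.325 [ 0.4765 -0.1285  0.0794] yang 146.16159131586053 q [-0.4694  0.0982  2.1308  0.0002  0.9152 -1.4497] f [ 0.8951 -0.3499  0.4896] 0.997488840487549 xz [-0.0023  0.0013 -1.    ]
```

View pics/w2.png

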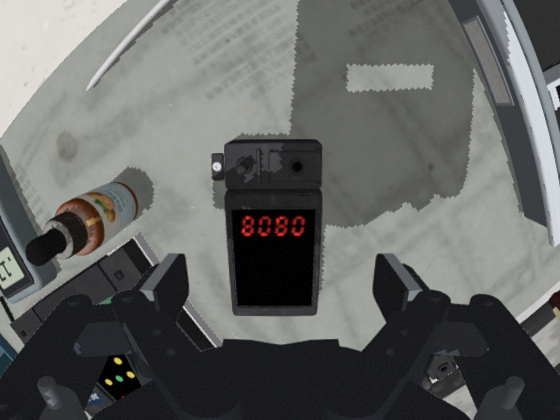

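```bash
python3 - <<'E'
from h import *
T=np.load("pics/w2.npy")
for p in [(230,315,.029),(318,313,.029),(226,193,.029),(322,191,.029),(225,143,.024),(322,141,.024),(216,167,.041),(297,166,.024)]: print(p,wbp(T,*p))
E
```

```text
(230, 315, 0.029) [ 0.5046 -0.188   0.029 ]
(318, 313, 0.029) [ 0.5352 -0.139   0.029 ]
(226, 193, 0.029) [ 0.4378 -0.1406  0.029 ]
(322, 191, 0.029) [ 0.4672 -0.0946  0.029 ]
(225, 143, 0.024) [ 0.4141 -0.1254  0.024 ]
(322, 141, 0.024) [ 0.444 -0.079  0.024]
(216, 167, 0.041) [ 0.4224 -0.1336  0.041 ]
(297, 166, 0.024) [ 0.4482 -0.0988  0.024 ]
```

Call:
move_arm --commands '[0.9,0,-0.19,0,0.9,0,0,0,0.5,0,0,0,0.24,0,0,0,0,0,0,0]'

```text
time: 6.0
eef_pos: [0.475, -0.1336, 0.0171]
tcp_rot: [-0.333, 0.624, 0.333, 0.624]
contact_force: [-0.6, -0.3, 0.8]
opening: 0.995
```

Call:
move_arm --commands '[0,0,0,0,0,0,0,0,0,0,0,0,0,0,0,0,0,0,0,0]' --jaw 30 --force 50

```text
time: 6.62
eef_pos: [0.4756, -0.134, 0.018]
tcp_rot: [-0.333, 0.624, 0.332, 0.624]
contact_force: [-1.0, 1.1, 6.1]
opening: 0.678
```

```bash
python3 look.py w3
```

```text
6.625 [ 0.4756 -0.134   0.018 ] yang 146.12609054904777 q [-0.4802  0.213   2.1448 -0.      0.7816 -1.4598] f [-1.      1.0942  6.1405] 0.6781733501518754 xz [ 0.0019 -0.001  -1.    ]
```

View pics/w3.png

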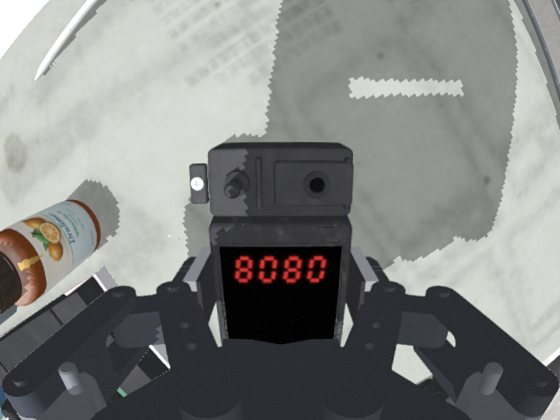

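Call:
move_arm --commands '[-0.4,0,0,0,-0.8,0,0,0,-1,0,0,0,-1,0,0,0,-1,0,0,0.4,-0.8,0,0,0,0,0.9,0.26,1,0,0.9,0.26,1,0,0.9,0.26,1,0,0.9,0.26,1,0,0.9,0.26,1,0,0.9,0.26,1,0,0.9,0.26,1,0,0.9,0.26,1,0,0.9,0.26,1,0,0.9,0.26,1,0,0.9,0.26,1,0,0.9,0.26,1,0,0,0,0]'

```text
time: 9.05
eef_pos: [0.4252, 0.1313, 0.1415]
tcp_rot: [0.035, 0.707, -0.035, 0.706]
contact_force: [0.2, -0.2, -0.4]
opening: 0.669
```

```bash
python3 look.py w4; python3 -c "
from h import *
cv2.imwrite('pics/scene4.png',ctrl.read_camera('scene')[:,:,::-1]);crop('pics/scene4.png','pics/sc4.png',140,100,400,295,3)"
```

```text
9.05 [0.4252 0.1313 0.1415] yang 84.28687723371905 q [ 0.0709 -0.1183  2.2112 -0.0001  1.0498  0.1706] f [ 0.2429 -0.2437 -0.3927] 0.6693702933962704 xz [-0.0012 -0.0001 -1.    ]
```

View pics/w4.png

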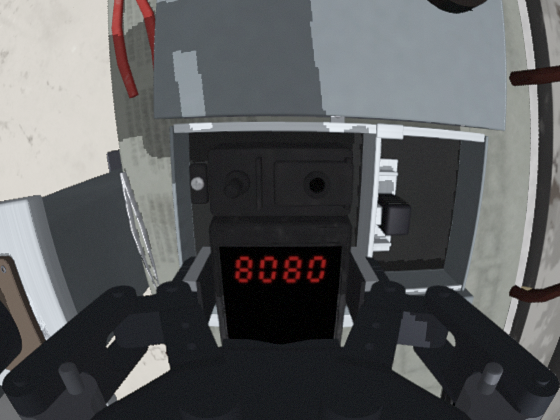

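View pics/sc4.png

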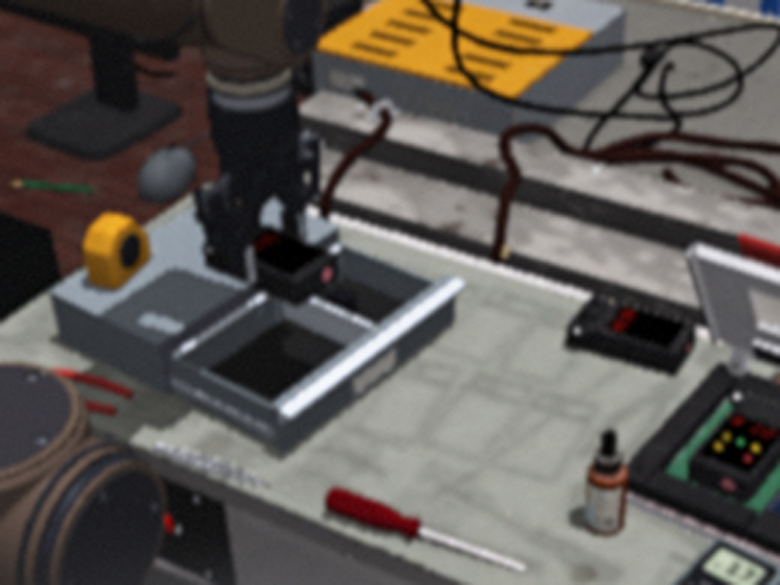

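```bash
python3 -c "
from h import *
crop('pics/w4.png','pics/w4a.png',145,95,345,245,4);crop('pics/w4.png','pics/w4b.png',335,100,535,340,3)"
```

```text
(no output)
```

View pics/w4a.png

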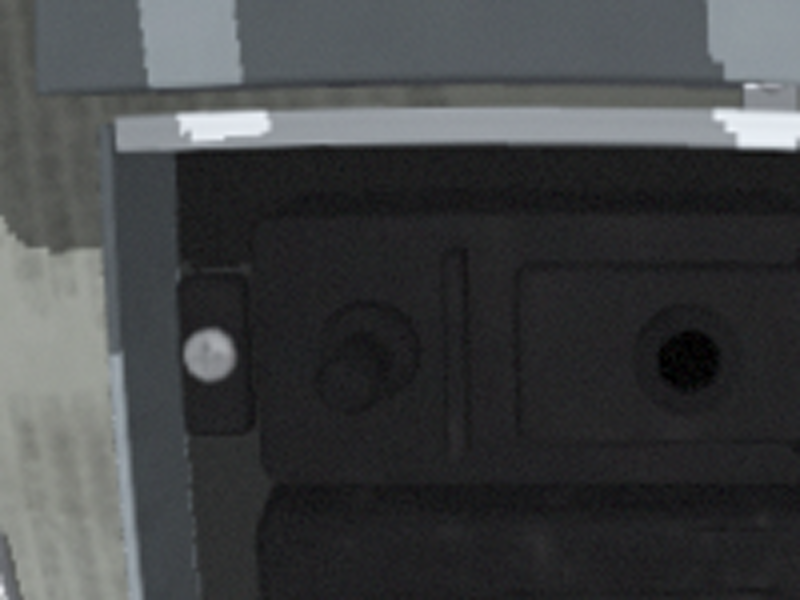

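View pics/w4b.png

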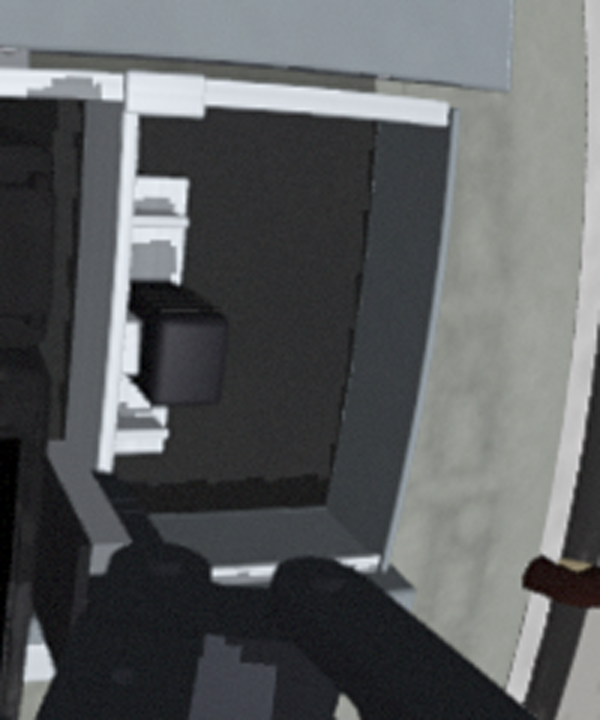

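```bash
python3 - <<'E'
from h import *
T=np.load("pics/w4.npy")
a=lambda u,v,z:wbp(T,145+u/4,95+v/4,z)
b=lambda u,v,z:wbp(T,335+u/3,100+v/3,z)
bl,br=a(115,118,.046),b(450,102,.046);print("back rim outer",bl,br)
il,ir=a(118,150,.046),b(448,124,.046);print("back rim inner",il,ir)
print("cab",a(40,92,.064),b(512,90,.064))
print("side rim end-wall outer",a(105,125,.05),a(135,598,.05), "other",b(458,115,.05),b(388,570,.05))
print("foll plate top",b(128,118,.05),b(105,470,.05), "front face", b(120,118,.05))
print("block top",[b(*p,.055) for p in [(150,320),(225,320),(215,402),(143,402)]])
print("floor corner far-back? ",b(372,130,.01), b(328,505,.01))
d=br-bl;print(np.degrees(np.arctan2(d[1],d[0])))
d=ir-il;print(np.degrees(np.arctan2(d[1],d[0])),np.linalg.norm(d))
E
```

```text
back rim outer [0.3562 0.2032 0.046 ] [0.5913 0.1788 0.046 ]
back rim inner [0.356  0.1975 0.046 ] [0.5905 0.173  0.046 ]
cab [0.3496 0.2091 0.064 ] [0.5991 0.183  0.064 ]
side rim end-wall outer [0.3556 0.2022 0.05  ] [0.3463 0.1152 0.05  ] other [0.5911 0.1757 0.05  ] [0.5784 0.0456 0.05  ]
foll plate top [0.4973 0.1784 0.05  ] [0.489  0.0912 0.05  ] front face [0.4953 0.1785 0.05  ]
block top [array([0.4994, 0.131 , 0.055 ]), array([0.5189, 0.129 , 0.055 ]), array([0.5166, 0.1082, 0.055 ]), array([0.4975, 0.1105, 0.055 ])]
floor corner far-back?  [0.5872 0.1683 0.01  ] [0.577  0.0485 0.01  ]
-5.929034570713066
-5.96002334015996 0.2357726616367874
```

Call:
move_arm --commands '[0,-0.16,-0.5,0.05,0,0,0,0,0,0,0,0]'

```text
time: 9.52
eef_pos: [0.4127, 0.1274, 0.1419]
tcp_rot: [0.038, 0.706, -0.038, 0.706]
contact_force: [-0.2, 0.4, -1.2]
opening: 0.673
```

```bash
python3 look.py w5
```

```text
9.525 [0.4127 0.1274 0.1419] yang 83.83659225001051 q [ 0.0636 -0.1533  2.2411 -0.      1.0533  0.1712] f [-0.2457  0.3657 -1.1968] 0.6726532834639266 xz [ 0.0005  0.     -1.    ]
```

View pics/w5.png

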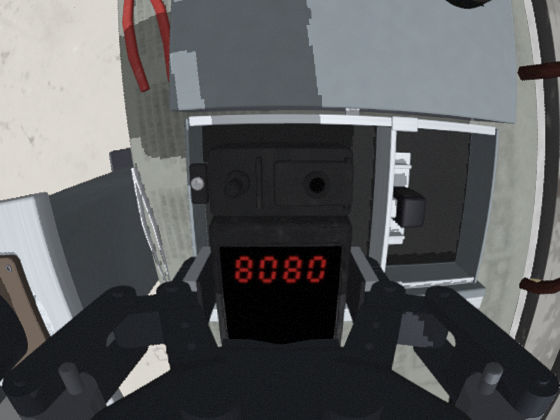

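Call:
move_arm --commands '[0.9,0,0,0,0.9,0,0,0,0.9,0,0,0,0.6,0,0,0,0,0,0,0]'

```text
time: 10.2
eef_pos: [0.4121, 0.1277, 0.0583]
tcp_rot: [0.038, 0.707, -0.038, 0.705]
contact_force: [-0.3, 0.3, -0.8]
opening: 0.676
```

```bash
python3 look.py w6
```

```text
10.2 [0.4121 0.1277 0.0583] yang 83.86461238826521 q [ 0.0643  0.0003  2.2825 -0.      0.8614  0.1714] f [-0.2741  0.3317 -0.7716] 0.676183115560715 xz [-0.0027 -0.0002 -1.    ]
```

View pics/w6.png

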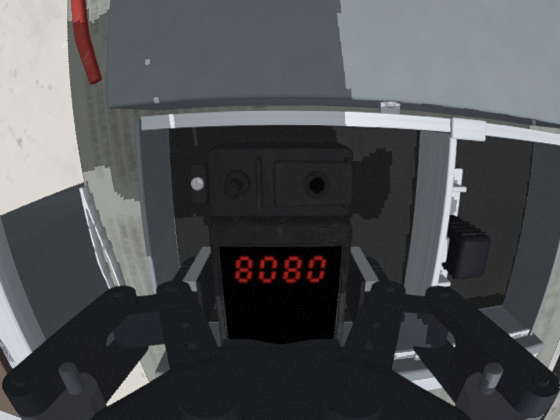

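Call:
move_arm --commands '[0.6,0,0,0,0.4,0,0,0,0.13,0,0,0,0,0,0,0]'

```text
time: 10.75
eef_pos: [0.4126, 0.1278, 0.0308]
tcp_rot: [0.038, 0.706, -0.038, 0.706]
contact_force: [0.2, -0.4, -1.0]
opening: 0.674
```

Call:
move_arm --commands '[0.08,0,0,0,0.04,0,0,0,0,0,0,0]'

```text
time: 11.12
eef_pos: [0.4129, 0.1278, 0.0282]
tcp_rot: [0.038, 0.706, -0.038, 0.706]
contact_force: [0.2, -0.5, -0.9]
opening: 0.675
```

Call:
move_arm --commands '[0.06,0,0,0,0.06,0,0,0,0,0,0,0]'

```text
time: 11.5
eef_pos: [0.4132, 0.128, 0.0279]
tcp_rot: [0.038, 0.707, -0.038, 0.705]
contact_force: [-11.4, -0.9, 22.9]
opening: 0.674
```

Call:
move_arm --commands '[-0.08,0,0,0,0,0,0,0,0,0,0,0,-0.6,0,0,0,-0.9,0,0,0,-1,0,0,0,-1,0,0,0]' --jaw 72

```text
time: 12.38
eef_pos: [0.413, 0.1278, 0.1162]
tcp_rot: [0.038, 0.706, -0.038, 0.706]
contact_force: [0.3, 0.6, -0.1]
opening: 0.839
```

```bash
python3 look.py w7
```

```text
12.375 [0.413  0.1278 0.1162] yang 83.87044527161443 q [ 0.0645 -0.1102  2.2571 -0.      0.9939  0.1715] f [ 0.2715  0.6442 -0.0831] 0.8388019984214987 xz [ 0.0008  0.     -1.    ]
```

View pics/w7.png

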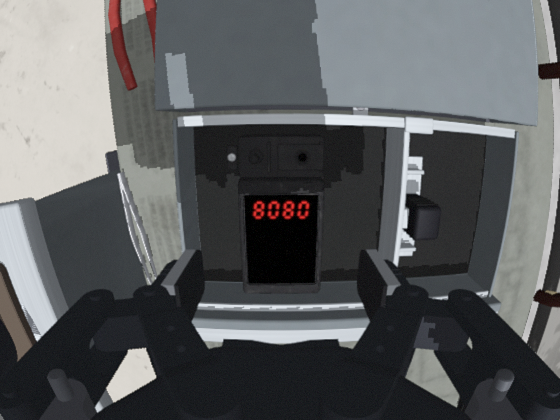

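```bash
cat > dr.py <<'E'
from h import *
ex=np.array([.1035,.9946]);ey=np.array([-.9946,.1035]);c0=np.array([.467,.123])
def d(p): q=np.asarray(p)[:2]-c0; return np.array([q@ex,q@ey])*1000
E
python3 - <<'E'
from dr import *
T=np.load("pics/w7.npy")
for n,p in dict(KL=(240,138,.034),KR=(323,136,.034),RL=(246,290,.039),RR=(319,291,.039),rimL=(180,125,.046),rimR=(516,131,.046),fp1=(405,130,.05),fp2=(393,265,.05),floorBL=(194,126,.046),floorFL=(208,280,.01),floorFR=(500,275,.01),bl=(412,197,.055),br=(440,235,.055)).items():
    print(n,wbp(T,*p)[:2],d(wbp(T,*p)))
E
```

```text
KL [0.3926 0.1846] [53.5163 80.3889]
KR [0.4462 0.1801] [54.6762 26.6305]
RL [0.3824 0.0778] [-53.6862  79.4746]
RR [0.4349 0.0712] [-54.7969  26.5427]
rimL [0.3573 0.1984] [ 63.6064 116.8756]
rimR [0.5925 0.1779] [  67.6063 -119.1129]
fp1 [0.4967 0.1812] [ 60.9401 -23.5188]
fp2 [0.4869 0.0905] [-30.2364 -23.1173]
floorBL [0.3663 0.1963] [ 62.5194 107.7152]
floorFL [0.3469 0.0736] [-61.5993 114.3399]
floorFR [0.6177 0.0383] [ -68.5969 -158.678 ]
bl [0.498 0.139] [ 19.0923 -29.2173]
br [0.5197 0.1102] [ -7.2496 -53.7654]
```

Call:
move_arm --commands '[0,0.03,0.7,0,0,0,0.7,0,0,0,0.69,0,0,0,0,0,0,0,0,0,0,0,0,0]' --jaw 0

```text
time: 13.18
eef_pos: [0.4642, 0.123, 0.1143]
tcp_rot: [0.038, 0.706, -0.038, 0.706]
contact_force: [-0.3, -0.1, -0.2]
opening: -0.002
```

```bash
python3 look.py w8
```

```text
13.175 [0.4642 0.123  0.1143] yang 83.88039226454882 q [0.0474 0.0091 2.1475 0.     0.9858 0.1542] f [-0.3303 -0.0646 -0.1671] -0.0015815146193743758 xz [-0.0008 -0.     -1.    ]
```

View pics/w8.png

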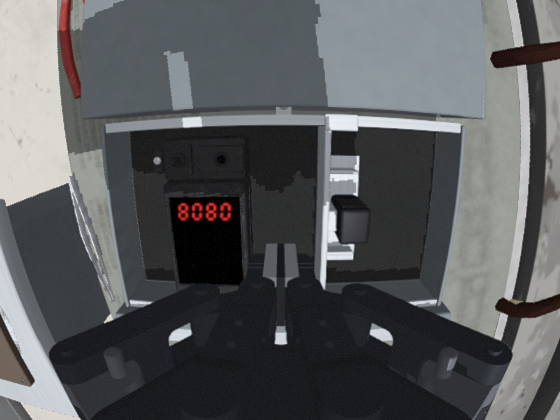

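Call:
move_arm --commands '[1,0,0,0,1,0,0,0,0.9,0,0,0,0,0,0.4,0,0,0,0.4,0,0,0,0.4,0,0,0,0.4,0,0,0,0.4,0,0,0,0.3,0,0,0,0,0]'

```text
time: 14.48
eef_pos: [0.5238, 0.1166, 0.0428]
tcp_rot: [0.038, 0.705, -0.038, 0.707]
contact_force: [-1.1, 0.1, -0.7]
opening: 0.001
```

```bash
python3 look.py w9
```

```text
14.475 [0.5238 0.1166 0.0428] yang 83.86210359649135 q [ 0.03    0.2471  2.0408 -0.0004  0.8503  0.1374] f [-1.1029  0.12   -0.6535] 0.001102782432328215 xz [ 0.0034 -0.0002 -1.    ]
```

View pics/w9.png

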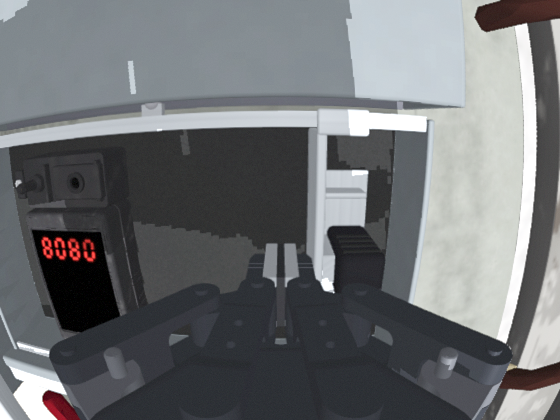

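```bash
python3 - <<'E'
from dr import *
T=np.load("pics/w9.npy")
for p in [(318,125,.05),(326,200,.05),(315,200,.05),(334,255,.055),(378,230,.055),(333,228,.055),(397,120,.05),(430,122,.05)]: print(p,d(wbp(T,*p)))
print(d(ctrl.get_state()["eef_pos"]))
E
```

```text
(318, 125, 0.05) [ 63.1765 -71.0776]
(326, 200, 0.05) [ 34.4308 -74.6861]
(315, 200, 0.05) [ 34.4418 -70.3854]
(334, 255, 0.055) [ 13.4011 -78.0123]
(378, 230, 0.055) [ 23.5555 -95.1601]
(333, 228, 0.055) [ 24.6592 -77.0462]
(397, 120, 0.05) [  66.2438 -102.0914]
(430, 122, 0.05) [  66.4049 -116.5685]
[ -0.4329 -57.1558]
```

Call:
move_arm --commands '[0,0,0.2,0,0,0,0.12,0,0,0,0,0,0,0,-0.3,0,-1,0,0,0,-1,0,0,0,-1,0,0,0]'

```text
time: 15.4
eef_pos: [0.5224, 0.1168, 0.1177]
tcp_rot: [0.038, 0.706, -0.038, 0.706]
contact_force: [-0.4, -0.8, -0.4]
opening: 0.001
```

```bash
python3 look.py w10; python3 - <<'E'
from h import *
print(proj("scene",[.63,-.13,0]))
E
```

```text
15.4 [0.5224 0.1168 0.1177] yang 83.87783119237616 q [ 0.0303  0.1244  2.0176 -0.0002  0.9986  0.1373] f [-0.3926 -0.7595 -0.412 ] 0.0011981555677569025 xz [ 0.0011 -0.0001 -1.    ]
[348.5072 216.2507]
```

View pics/w10.png

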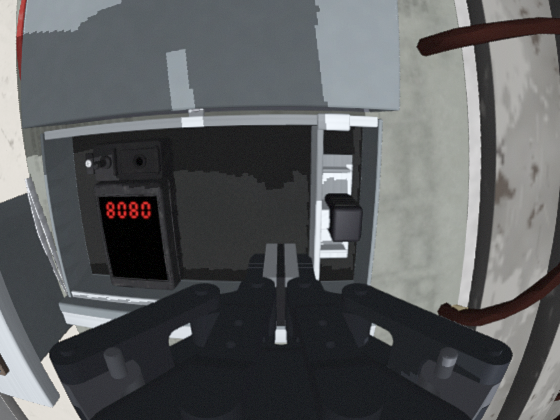

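Call:
move_arm --commands '[-0.35,-1,0.55,0,-0.35,-1,0.55,0,-0.35,-1,0.55,0,-0.35,-1,0.55,0,-0.35,-1,0.55,0,-0.35,-1,0.55,0,-0.35,-1,0.55,0,-0.35,-1,0.55,-0.8,0,-0.9,0.55,-0.8,0,0,0,0]' --jaw 76

```text
time: 16.7
eef_pos: [0.6238, -0.1183, 0.1864]
tcp_rot: [-0.011, 0.707, 0.011, 0.707]
contact_force: [-0.9, 0.4, -0.6]
opening: 0.892
```

```bash
python3 look.py w11
```

```text
16.7 [ 0.6238 -0.1183  0.1864] yang 91.72406712108376 q [-0.3469  0.2512  1.7307 -0.0002  1.1592 -0.3769] f [-0.9251  0.4378 -0.5948] 0.8916509896618607 xz [ 0.0005 -0.0003 -1.    ]
```

View pics/w11.png

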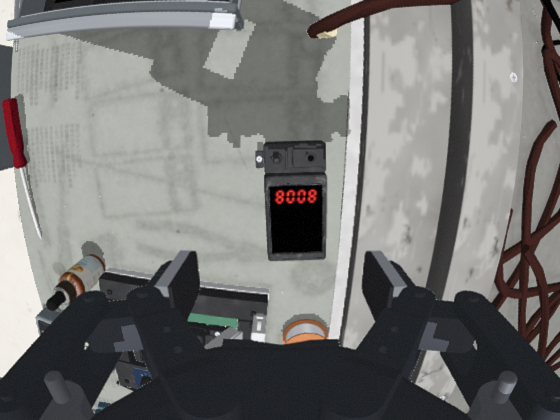

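```bash
python3 - <<'E'
from h import *
T=np.load("pics/w11.npy")
for p in [(270,260,.029),(325,258,.029),(265,177,.029),(326,175,.029),(265,145,.024),(325,143,.024),(343,200,0),(332,320,0),(343,200,.01),(332,320,.01)]: print(p,wbp(T,*p))
crop('pics/w11.png','pics/w11a.png',240,125,390,305,4)
E
```

```text
(270, 260, 0.029) [ 0.6155 -0.1838  0.029 ]
(325, 258, 0.029) [ 0.6686 -0.1804  0.029 ]
(265, 177, 0.029) [ 0.6094 -0.1033  0.029 ]
(326, 175, 0.029) [ 0.6639 -0.0997  0.029 ]
(265, 145, 0.024) [ 0.6085 -0.0751  0.024 ]
(325, 143, 0.024) [ 0.6622 -0.0714  0.024 ]
(343, 200, 0) [ 0.6872 -0.1293  0.    ]
(332, 320, 0) [ 0.6888 -0.2738  0.    ]
(343, 200, 0.01) [ 0.6851 -0.1269  0.01  ]
(332, 320, 0.01) [ 0.6866 -0.2668  0.01  ]
```

View pics/w11a.png

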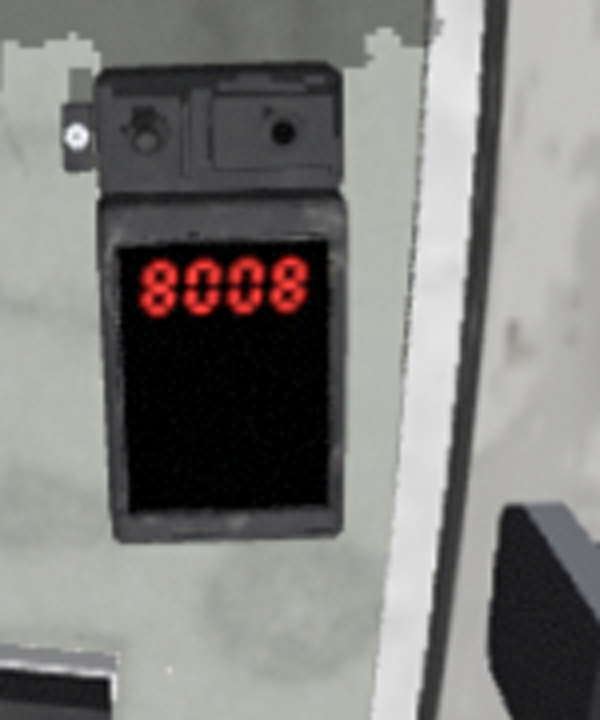

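Call:
move_arm --commands '[0,-0.41,0.56,-0.35,1,0,0,0,1,0,0,0,1,0,0,0,1,0,0,0,0.8,0,0,0,0.4,0,0,0,0,0,0,0]' --jaw 72

```text
time: 17.75
eef_pos: [0.6374, -0.1262, 0.0564]
tcp_rot: [-0.022, 0.707, 0.023, 0.706]
contact_force: [-0.3, -0.3, 0.4]
opening: 0.839
```

```bash
python3 look.py w12; python3 -c "
from h import *
cv2.imwrite('pics/scene12.png',ctrl.read_camera('scene')[:,:,::-1]);crop('pics/scene12.png','pics/sc12.png',300,140,440,245,5)"
```

```text
17.75 [ 0.6374 -0.1262  0.0564] yang 93.62309703264155 q [-0.3514  0.4392  1.7521  0.0001  0.9517 -0.4147] f [-0.2888 -0.3438  0.4408] 0.8385834101249392 xz [-0.0013  0.0005 -1.    ]
```

View pics/w12.png

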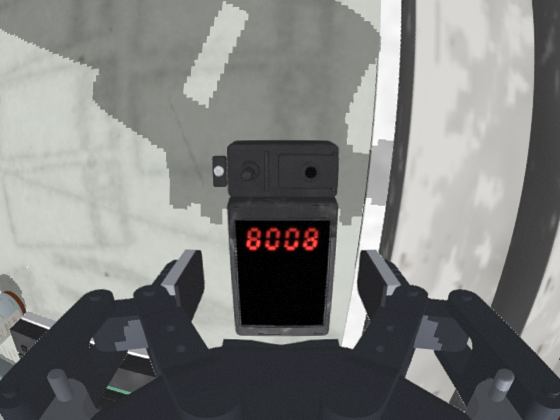

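View pics/sc12.png

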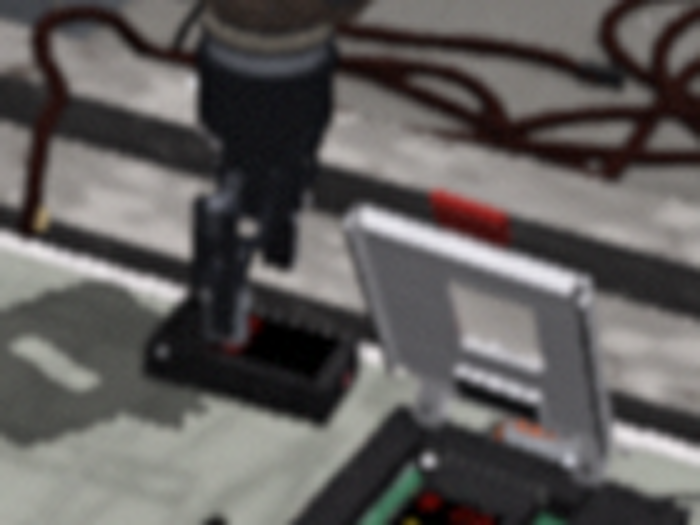

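Call:
move_arm --commands '[0.6,0,0.04,0,0.5,-0.05,0,0,0.26,0,0,0,0.14,0,0,0,0,0,0,0]'

```text
time: 18.48
eef_pos: [0.6387, -0.1278, 0.0192]
tcp_rot: [-0.022, 0.707, 0.022, 0.707]
contact_force: [-0.2, 0.3, -0.1]
opening: 0.842
```

Call:
move_arm --commands '[0,0,0,0,0,0,0,0,0,0,0,0,0,0,0,0]' --jaw 30

```text
time: 18.98
eef_pos: [0.6395, -0.128, 0.0203]
tcp_rot: [-0.023, 0.706, 0.022, 0.707]
contact_force: [0.5, 1.1, 3.8]
opening: 0.671
```

Call:
move_arm --commands '[-0.4,0,0,0,-0.8,0,0,0,-1,0,0,0,-1,0,0,0.95,-0.9,0,0,0.95,-0.8,0.93,-0.69,0,0,0.93,-0.69,0,0,0.93,-0.69,0,0,0.93,-0.69,0,0,0.93,-0.69,0,0,0.93,-0.69,0,0,0.93,-0.69,0,0,0.93,-0.69,0,0,0.93,-0.69,0,0,0.93,-0.69,0,0,0,0,0]'

```text
time: 20.98
eef_pos: [0.4901, 0.1224, 0.1428]
tcp_rot: [0.035, 0.706, -0.035, 0.706]
contact_force: [-0.7, -0.0, -1.8]
opening: 0.672
```

```bash
python3 look.py w13; python3 -c "
from dr import *
print(d(ctrl.get_state()['eef_pos']))"
```

```text
20.975 [0.4901 0.1224 0.1428] yang 84.27372611578981 q [0.0435 0.0225 2.0739 0.0001 1.0448 0.1434] f [-0.7311 -0.0178 -1.8139] 0.6715379408140315 xz [ 0.0005  0.0001 -1.    ]
[  1.034  -23.9625]
```

View pics/w13.png

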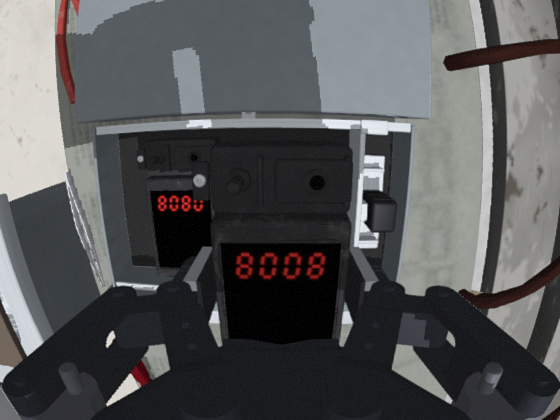

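Call:
move_arm --commands '[1,-0.02,0,0.04,0.9,0,0,0,0.9,0,0,0,0.5,0,0,0,0,0,0,0]'

```text
time: 21.65
eef_pos: [0.4908, 0.1201, 0.059]
tcp_rot: [0.038, 0.707, -0.038, 0.706]
contact_force: [0.1, 0.3, -1.8]
opening: 0.669
```

```bash
python3 look.py w14; python3 -c "
from dr import *
T=np.load('pics/w14.npy')
print(d(ctrl.get_state()['eef_pos']))"
```

```text
21.65 [0.4908 0.1201 0.059 ] yang 83.87904058164465 q [ 0.039   0.1585  2.1097 -0.0001  0.8751  0.1459] f [ 0.0962  0.2724 -1.7832] 0.6694577487404026 xz [-0.0017 -0.0002 -1.    ]
[ -0.2002 -24.692 ]
```

View pics/w14.png

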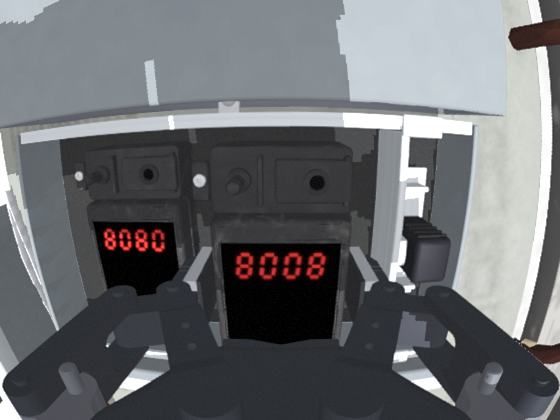

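Call:
move_arm --commands '[0.6,0,0,0,0.34,0,0,0,0.14,0,0,0,0,0,0,0]'

```text
time: 22.2
eef_pos: [0.4908, 0.1207, 0.0322]
tcp_rot: [0.037, 0.706, -0.037, 0.706]
contact_force: [-0.7, -0.3, -1.6]
opening: 0.673
```

Call:
move_arm --commands '[0.08,0,0,0,0,0,0,0]'

```text
time: 22.45
eef_pos: [0.4912, 0.1207, 0.0307]
tcp_rot: [0.038, 0.706, -0.037, 0.706]
contact_force: [-0.3, 0.1, -2.0]
opening: 0.671
```

Call:
move_arm --commands '[0.06,0,0,0,0,0,0,0]'

```text
time: 22.7
eef_pos: [0.4914, 0.1207, 0.0302]
tcp_rot: [0.037, 0.706, -0.037, 0.706]
contact_force: [-3.6, 0.4, 5.8]
opening: 0.674
```

Call:
move_arm --commands '[-0.04,0,0,0,0,0,0,0,-0.3,0,0,0,-0.8,0,0,0,-1,0,0,0,-1,0,0,0,-0.5,0,0,0]' --jaw 67

```text
time: 23.58
eef_pos: [0.492, 0.1207, 0.122]
tcp_rot: [0.038, 0.705, -0.037, 0.707]
contact_force: [0.5, -0.1, -0.2]
opening: 0.788
```

```bash
python3 look.py w15; python3 -c "
from dr import *
T=np.load('pics/w15.npy')
print(d(ctrl.get_state()['eef_pos']))"
```

```text
23.575 [0.492  0.1207 0.122 ] yang 83.91970050185674 q [ 0.04    0.0545  2.0842 -0.      0.9998  0.1462] f [ 0.5339 -0.108  -0.2277] 0.7881063049343886 xz [ 0.003   0.0001 -1.    ]
[  0.4229 -25.68  ]
```

View pics/w15.png

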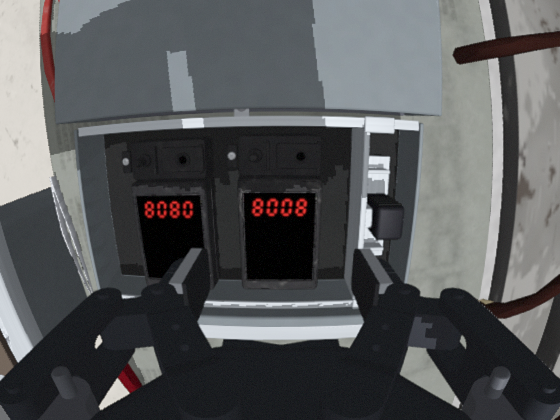

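Both modules are flat in the drawer, knob ends to the back ((165,155) and (275,152)). Next I turn to pinch the follower block at (385,215).

Call:
move_arm --commands '[-0.2,0,0.5,-1,0,0.2,0.5,-1,0,0.2,0.4,-1,0,0.2,0.3,-1,0,0,0,-1,0,0,0,-1,0,0,0,-1,0,0,0,-1,0,0,0,-1,0,0,0,-1,0,0,0,-1,0,0,0,-1,0,0,0,-1,0,0,0,-1,0,0,0,-1,0,0,0,-1,0,0,0,-1,0,0,0,-1,0,0,0,0]' --jaw 60

```text
time: 26.0
eef_pos: [0.5318, 0.1358, 0.1242]
tcp_rot: [-0.472, 0.526, 0.473, 0.526]
contact_force: [-0.5, -0.4, 0.2]
opening: 0.702
```

```bash
python3 look.py w16; python3 -c "
from dr import *
print(d(ctrl.get_state()['eef_pos']))"
```

```text
26.0 [0.5318 0.1358 0.1242] yang 173.8625394249344 q [ 0.0651  0.1453  1.9804  0.      1.0174 -1.3985] f [-0.5363 -0.3606  0.1922] 0.7023233355461714 xz [-0.0015 -0.0001 -1.    ]
[ 19.455  -63.2194]
```

View pics/w16.png

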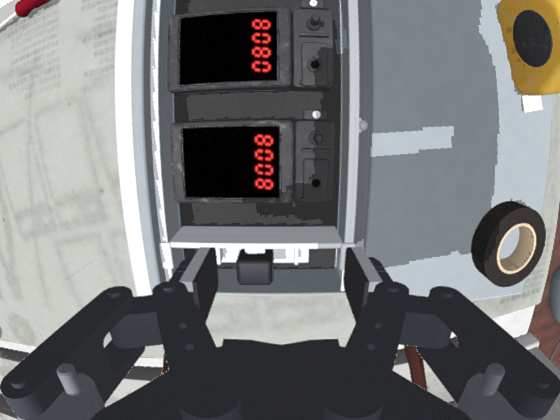

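```bash
python3 - <<'E'
from dr import *
T=np.load("pics/w16.npy")
for p in [(240,252,.055),(271,252,.055),(272,283,.055),(238,283,.055),(255,268,.055),(172,243,.05),(342,243,.05),(142,150,.054)]: print(p,wbp(T,*p)[:2],d(wbp(T,*p)))
crop('pics/w16.png','pics/w16a.png',150,200,350,310,4)
E
```

```text
(240, 252, 0.055) [0.5473 0.1067] [ -7.8714 -81.583 ]
(271, 252, 0.055) [0.5494 0.1272] [ 12.7072 -81.4996]
(272, 283, 0.055) [0.5726 0.1251] [  13.0643 -104.806 ]
(238, 283, 0.055) [0.5704 0.1017] [ -10.4472 -105.0433]
(255, 268, 0.055) [0.56   0.1151] [  1.7525 -93.3004]
(172, 243, 0.05) [0.5386 0.0587] [-56.5033 -77.8266]
(342, 243, 0.05) [0.5504 0.1753] [ 60.6726 -77.5576]
(142, 150, 0.054) [0.472  0.0514] [-70.7214 -12.4223]
```

View pics/w16a.png

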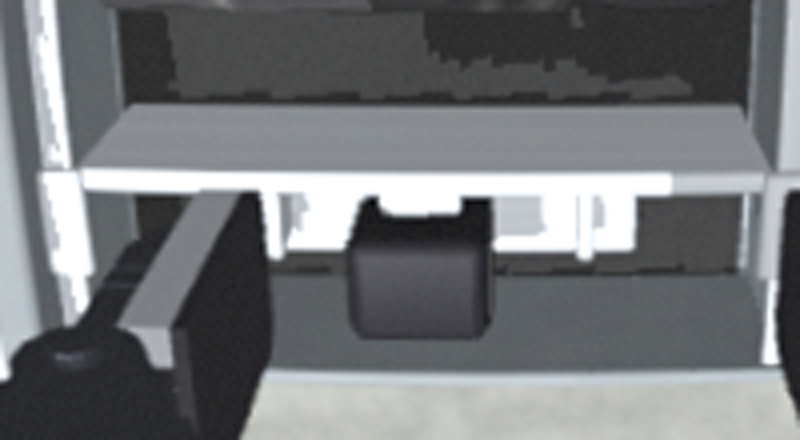

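Call:
move_arm --commands '[0,-0.74,-0.36,0,0,-0.74,-0.36,0,0.9,0,0,0,0.9,0,0,0,0.3,0,0,0,0,0,0,0]'

```text
time: 26.8
eef_pos: [0.5676, 0.1136, 0.0722]
tcp_rot: [-0.472, 0.526, 0.473, 0.526]
contact_force: [0.7, 0.2, -0.0]
opening: 0.702
```

```bash
python3 look.py w17; python3 -c "
from dr import *
print(d(ctrl.get_state()['eef_pos']))"
```

```text
26.8 [0.5676 0.1136 0.0722] yang 173.88002335658913 q [ 0.0223  0.2819  1.9287 -0.      0.9318 -1.4417] f [ 0.6766  0.2484 -0.0043] 0.7018504581413899 xz [-0.0007 -0.     -1.    ]
[   1.2188 -101.4905]
```

View pics/w17.png

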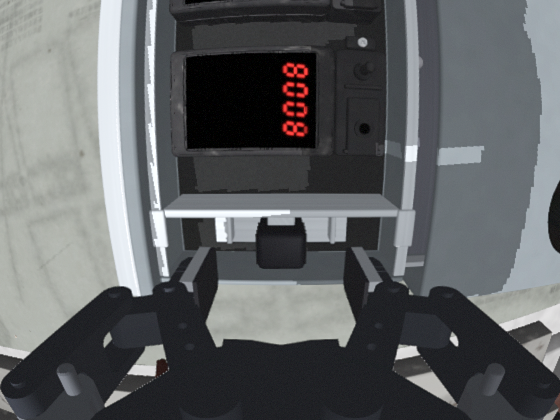

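```bash
python3 - <<'E'
from dr import *
T=np.load("pics/w17.npy")
for p in [(260,232,.055),(302,232,.055),(305,267,.055),(258,268,.055),(165,215,.05),(400,215,.05)]: print(p,wbp(T,*p)[:2],d(wbp(T,*p)))
def W(x,y,z): q=c0+ex*x/1000+ey*y/1000; return [q[0],q[1],z]
for y in(-90,-101,-112): print(y,[wproj(T,W(x,y,.063)) for x in (-29,31)])
E
```

```text
(260, 232, 0.055) [0.5526 0.1049] [ -9.1729 -86.9829]
(302, 232, 0.055) [0.5547 0.1248] [ 10.8372 -87.053 ]
(305, 267, 0.055) [0.5733 0.1247] [  12.6995 -105.5744]
(258, 268, 0.055) [0.5714 0.1014] [ -10.638  -106.0356]
(165, 215, 0.05) [0.5406 0.0573] [-57.7648 -80.0425]
(400, 215, 0.05) [0.5534 0.1756] [ 61.2887 -80.4548]
-90 [array([216.409 , 243.7751]), array([346.3855, 243.3288])]
-101 [array([218.0724, 265.2904]), array([344.813 , 264.8387])]
-112 [array([219.8174, 285.547 ]), array([343.1484, 285.0933])]
```

Call:
move_arm --commands '[0.5,0.06,0,0,0.5,0,0,0,0.2,0,0,0,0,0,0,0]'

```text
time: 27.35
eef_pos: [0.5652, 0.1142, 0.0418]
tcp_rot: [-0.472, 0.526, 0.473, 0.525]
contact_force: [-0.5, -0.0, -0.0]
opening: 0.703
```

Call:
move_arm --commands '[0,0,0,0,0,0,0,0,0,0,0,0,0,0,0,0,0,0,0,0]' --jaw 10 --force 40

```text
time: 27.98
eef_pos: [0.5662, 0.1142, 0.0432]
tcp_rot: [-0.473, 0.526, 0.473, 0.526]
contact_force: [-0.4, 0.3, 3.5]
opening: 0.268
```

```bash
python3 look.py w18; python3 -c "
from dr import *
print(d(ctrl.get_state()['eef_pos']))"
```

```text
27.975 [0.5662 0.1142 0.0432] yang 173.92138209542807 q [ 0.0234  0.3246  1.9395 -0.      0.8766 -1.4413] f [-0.3684  0.3472  3.5158] 0.26821993891219253 xz [ 0.0009  0.     -1.    ]
[  1.4847 -99.5667]
```

View pics/w18.png

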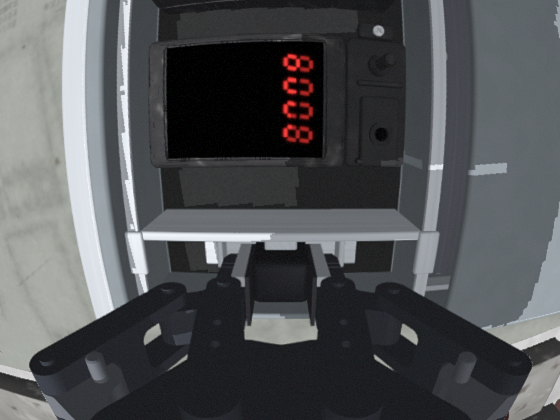

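Call:
move_arm --commands '[0,0.3,0,0,0,0.4,0,0,0,0.4,0,0,0,0.4,0,0,0,0.4,0,0,0,0.3,0,0,0,0,0,0]'

```text
time: 28.9
eef_pos: [0.5102, 0.1201, 0.0431]
tcp_rot: [-0.473, 0.526, 0.473, 0.525]
contact_force: [0.4, -1.6, 7.8]
opening: 0.274
```

```bash
python3 look.py w19; python3 -c "
from dr import *
print(d(ctrl.get_state()['eef_pos']))"
```

```text
28.9 [0.5102 0.1201 0.0431] yang 173.93290545940445 q [ 0.0375  0.2243  2.0683 -0.0001  0.8502 -1.4273] f [ 0.3511 -1.6423  7.8213] 0.27379247063185025 xz [-0.0013 -0.0001 -1.    ]
[  1.6292 -43.2676]
```

View pics/w19.png

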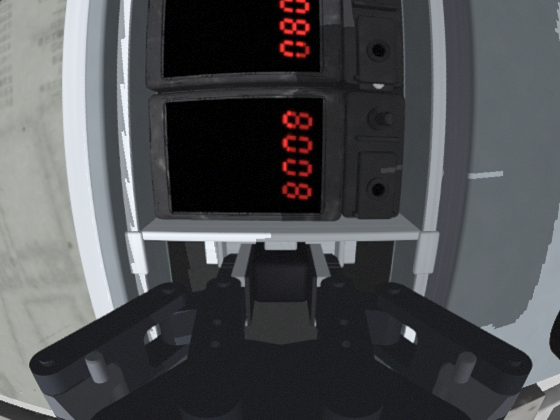

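Call:
move_arm --commands '[0,0.2,0,0,0,0.2,0,0,0,0.12,0,0,0,0,0,0]'

```text
time: 29.45
eef_pos: [0.4981, 0.1214, 0.0432]
tcp_rot: [-0.473, 0.526, 0.473, 0.526]
contact_force: [3.1, -1.5, 7.3]
opening: 0.268
```

Call:
move_arm --commands '[0,0.1,0,0,0,0.1,0,0,0,0,0,0]'

```text
time: 29.82
eef_pos: [0.4934, 0.1219, 0.0432]
tcp_rot: [-0.473, 0.525, 0.472, 0.526]
contact_force: [3.4, -1.0, 7.1]
opening: 0.27
```

```bash
python3 look.py w20; python3 -c "
from dr import *
print(d(ctrl.get_state()['eef_pos']))"
```

```text
29.825 [0.4934 0.1219 0.0432] yang 173.93166832811386 q [ 0.0425  0.192   2.1077 -0.0003  0.8407 -1.4222] f [ 3.4182 -0.9712  7.0998] 0.26987017172786987 xz [ 0.0013 -0.0002 -1.    ]
[  1.625  -26.3462]
```

View pics/w20.png

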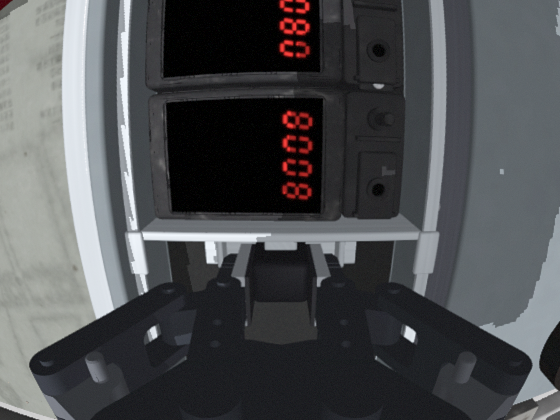

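Call:
move_arm --commands '[0,0.08,0,0,0,0.04,0,0,0,0,0,0]'

```text
time: 30.25
eef_pos: [0.4905, 0.1222, 0.0432]
tcp_rot: [-0.473, 0.525, 0.472, 0.526]
contact_force: [4.2, -2.2, 6.7]
opening: 0.269
```

Call:
move_arm --commands '[0,0.06,0,0,0,0,0,0]'

```text
time: 30.5
eef_pos: [0.4891, 0.1223, 0.0432]
tcp_rot: [-0.473, 0.525, 0.472, 0.526]
contact_force: [4.0, -1.8, 5.8]
opening: 0.273
```

Call:
move_arm --commands '[0,0.06,0,0,0,0.02,0,0,0,0,0,0]'

```text
time: 30.88
eef_pos: [0.4889, 0.1223, 0.0433]
tcp_rot: [-0.474, 0.524, 0.471, 0.528]
contact_force: [10.3, -1.4, 0.1]
opening: 0.27
```

```bash
python3 look.py w21; python3 -c "
from dr import *
print(d(ctrl.get_state()['eef_pos']))
cv2.imwrite('pics/scene21.png',ctrl.read_camera('scene')[:,:,::-1]);crop('pics/scene21.png','pics/sc21.png',150,160,310,280,5)"
```

```text
30.875 [0.4889 0.1223 0.0433] yang 173.92482493040418 q [ 0.0439  0.181   2.1208 -0.0008  0.8331 -1.4203] f [10.3097 -1.4025  0.1198] 0.2703644240432407 xz [ 0.0068 -0.0003 -1.    ]
[  1.6414 -21.9026]
```

View pics/sc21.png

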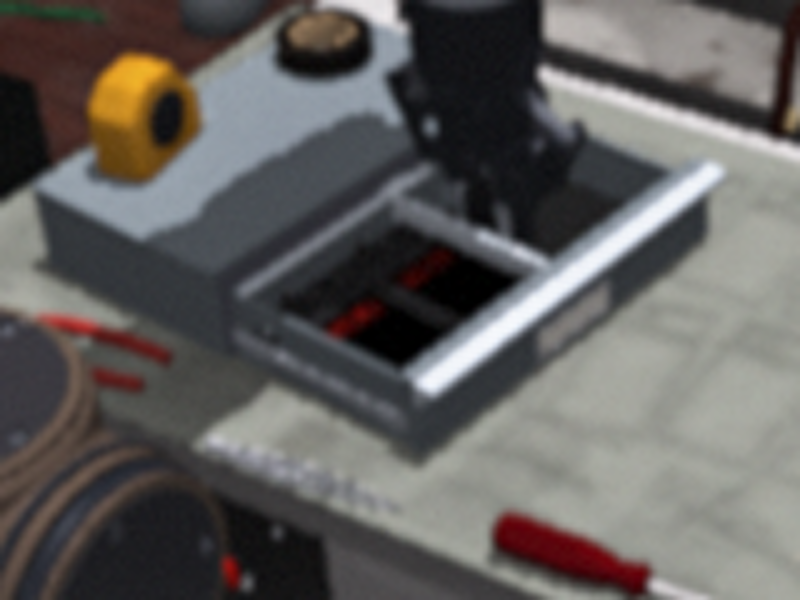

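Call:
move_arm --commands '[0,0.04,0,0,0,0,0,0]'

```text
time: 31.22
eef_pos: [0.4889, 0.1224, 0.0433]
tcp_rot: [-0.475, 0.523, 0.47, 0.528]
contact_force: [13.3, -2.0, -2.9]
opening: 0.274
```

Call:
move_arm --commands '[0,0,0,0,0,0,0,0,0,0,0,0,-0.5,0,0,0,-1,0,0,0,-1,0,0,0,-1,0,0,0,-0.5,0,0,0]' --jaw 60

```text
time: 32.22
eef_pos: [0.4864, 0.1228, 0.1449]
tcp_rot: [-0.473, 0.525, 0.472, 0.527]
contact_force: [0.0, -0.2, 0.3]
opening: 0.702
```

```bash
python3 look.py w22; python3 -c "
from dr import *
print(d(ctrl.get_state()['eef_pos']))"
```

```text
32.225 [0.4864 0.1228 0.1449] yang 173.92539842608969 q [ 0.0448  0.0104  2.082   0.0001  1.0462 -1.42  ] f [ 0.0391 -0.2282  0.2728] 0.7022436922931637 xz [ 0.003   0.0002 -1.    ]
[  1.9804 -19.972 ]
```

View pics/w22.png

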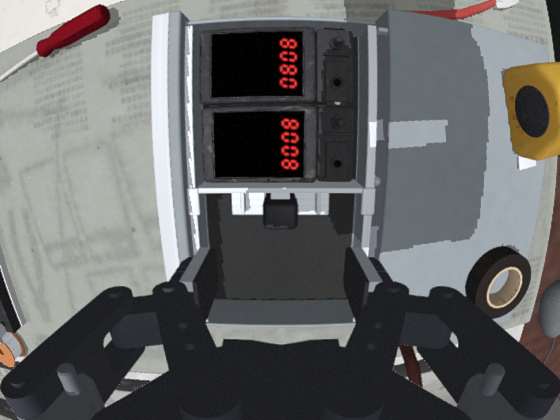

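Call:
move_arm --commands '[0,0.13,-0.85,0,0,0.13,-0.85,0,0,0.13,-0.85,0,0,0.13,-0.85,0,0,0.13,-0.85,0,0,0.13,-0.85,0,0,0,0,0,1,0,0,0,1,0,0,0,1,0,0,0,0.9,0,0,0,0,0,0,0]' --jaw 0

```text
time: 33.78
eef_pos: [0.451, -0.0009, 0.0431]
tcp_rot: [-0.471, 0.527, 0.475, 0.525]
contact_force: [-0.8, -0.0, 0.1]
opening: 0.003
```

```bash
python3 look.py w23; python3 -c "
from dr import *
print(d(ctrl.get_state()['eef_pos']))"
```

```text
33.775 [ 0.451  -0.0009  0.0431] yang 173.946599602165 q [-0.2279  0.0774  2.2392  0.0003  0.8305 -1.6932] f [-0.8029 -0.0448  0.0679] 0.0026147314190277477 xz [-0.0053  0.0015 -1.    ]
[-125.1356    1.9281]
```

View pics/w23.png

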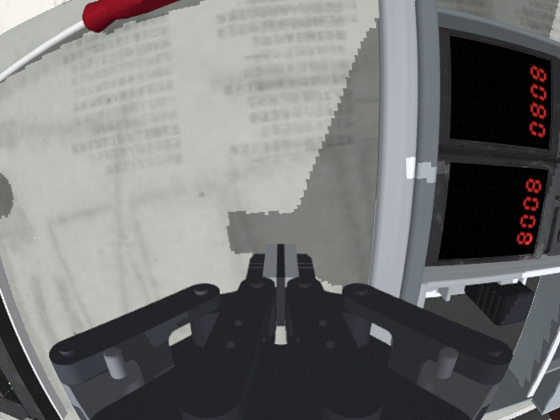

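Call:
move_arm --commands '[-0.2,0,0.4,0,0,0,0.3,0,0,0,0.1,0,0,0,0.1,0,0,0,0.1,0,0,0,0,0]'

```text
time: 34.58
eef_pos: [0.4555, 0.0229, 0.0501]
tcp_rot: [-0.473, 0.526, 0.473, 0.526]
contact_force: [0.4, 0.6, 0.0]
opening: -0.001
```

```bash
python3 look.py w24; python3 -c "
from dr import *
print(d(ctrl.get_state()['eef_pos']))"
```

```text
34.575 [0.4555 0.0229 0.0501] yang 173.91348634011453 q [-0.1729  0.0713  2.2288  0.0001  0.8416 -1.6375] f [0.3868 0.6434 0.0411] -0.001204706638514636 xz [-0.      0.0001 -1.    ]
[-100.763     1.1749]
```

View pics/w24.png

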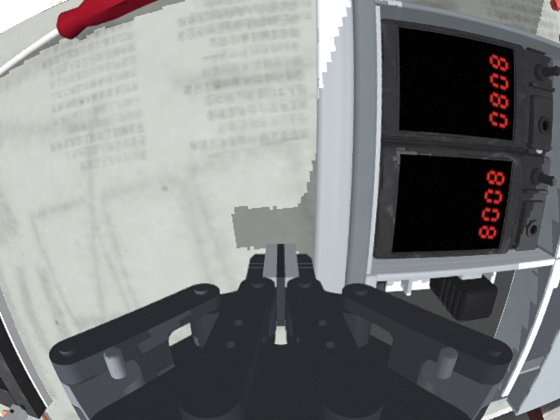

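Call:
move_arm --commands '[0,0,0.1,0,0,0,0.2,0,0,0,0.3,0,0,0,0.3,0,0,0,0.3,0,0,0,0.3,0,0,0,0.3,0,0,0,0.3,0,0,0,0.3,0,0,0,0.2,0,0,0,0.1,0,0,0,0,0]'

```text
time: 36.12
eef_pos: [0.4627, 0.0904, 0.0502]
tcp_rot: [-0.473, 0.526, 0.473, 0.526]
contact_force: [-0.2, 0.9, -0.2]
opening: -0.004
```

```bash
python3 look.py w25; python3 -c "
from dr import *
print(d(ctrl.get_state()['eef_pos']))
cv2.imwrite('pics/scene25.png',ctrl.read_camera('scene')[:,:,::-1]);crop('pics/scene25.png','pics/sc25.png',150,160,310,280,5)"
```

```text
36.125 [0.4627 0.0904 0.0502] yang 173.90285618282945 q [-0.0232  0.1039  2.1929  0.0011  0.8445 -1.4883] f [-0.1883  0.9187 -0.1968] -0.004141163463356703 xz [ 0.0004  0.0008 -1.    ]
[-32.9795   0.8049]
```

View pics/w25.png

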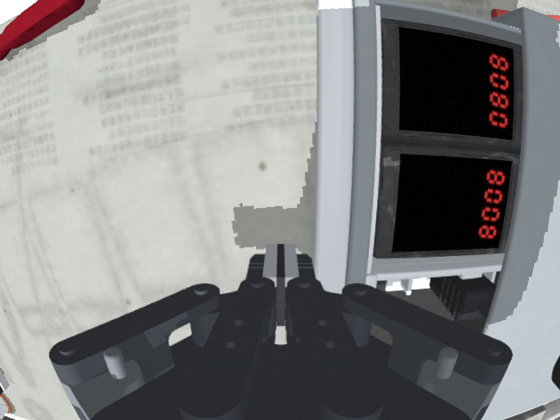

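View pics/sc25.png

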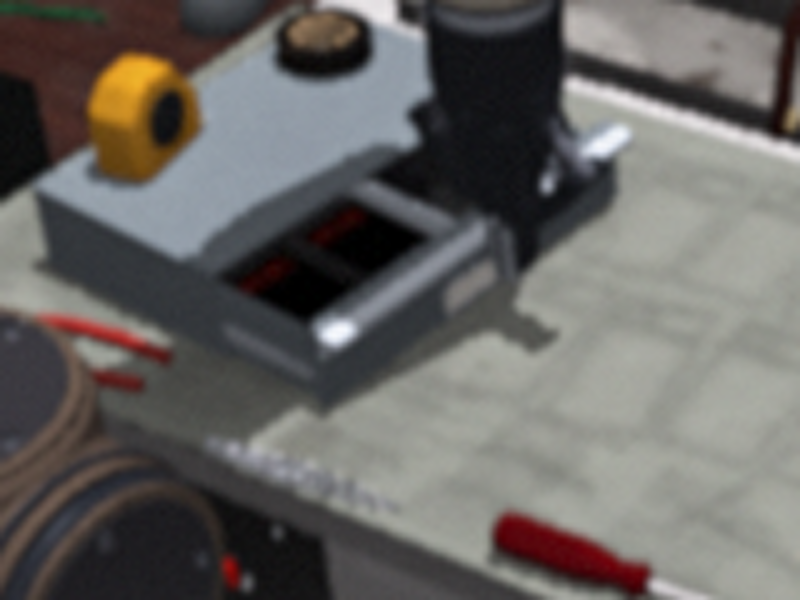

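Call:
move_arm --commands '[0,0,0.1,0,0,0,0.2,0,0,0,0.3,0,0,0,0.3,0,0,0,0.3,0,0,0,0.3,0,0,0,0.25,0,0,0,0.2,0,0,0,0.1,0,0,0,0,0]'

```text
time: 37.48
eef_pos: [0.4678, 0.1414, 0.0499]
tcp_rot: [-0.472, 0.526, 0.473, 0.526]
contact_force: [0.5, -1.2, 0.6]
opening: -0.003
```

```bash
python3 look.py w26; python3 -c "
from dr import *
print(d(ctrl.get_state()['eef_pos']))"
```

```text
37.475 [0.4678 0.1414 0.0499] yang 173.9067683248878 q [ 0.0851  0.1406  2.152   0.0011  0.8495 -1.3801] f [ 0.545  -1.2157  0.6074] -0.0029320394220728437 xz [-0.0005  0.0008 -1.    ]
[18.2042  1.2432]
```

View pics/w26.png

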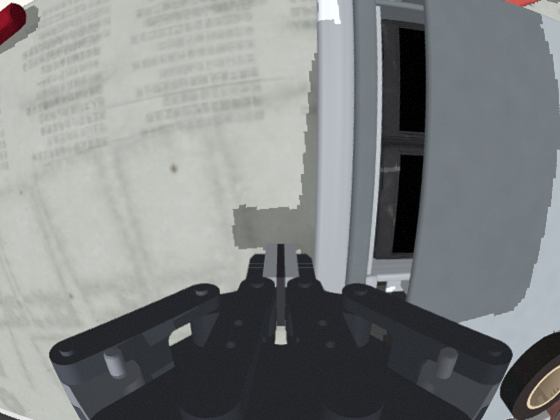

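```bash
python3 - <<'E'
from dr import *
T=np.load("pics/w26.npy")
s=ctrl.get_state();p=s["eef_pos"];r=R.from_quat(s["tcp_rot"]).as_matrix()
# ray of (505,350): tool-z offset for tool-x back distances
for b in (0,-.02,-.03,-.04,-.05,-.06):
    w=wbp(T,505,352,p[2]-b); t=r.T@(w-p); w2=wbp(T,350,290,p[2]-b);t2=r.T@(w2-p); print(b,t*1000,t2*1000)
im=ctrl.read_camera('scene');cv2.imwrite('pics/scene26.png',im[:,:,::-1]);crop('pics/scene26.png','pics/sc26.png',200,140,300,230,8)
im=ctrl.read_camera('side');cv2.imwrite('pics/side26.png',im[:,:,::-1]);crop('pics/side26.png','pics/si26.png',200,190,360,300,5)
E
```

```text
0 [  0.0276 -65.2723 143.2311] [ 0.0108 -8.5711 31.5543]
-0.02 [-19.9683 -44.8885 120.8917] [-19.9825   3.0074  26.5577]
-0.03 [-29.9663 -34.6966 109.722 ] [-29.9792   8.7966  24.0594]
-0.04 [-39.9643 -24.5046  98.5523] [-39.9759  14.5858  21.5611]
-0.05 [-49.9623 -14.3127  87.3826] [-49.9726  20.375   19.0628]
-0.06 [-59.9603  -4.1208  76.2129] [-59.9693  26.1642  16.5646]
```

View pics/sc26.png

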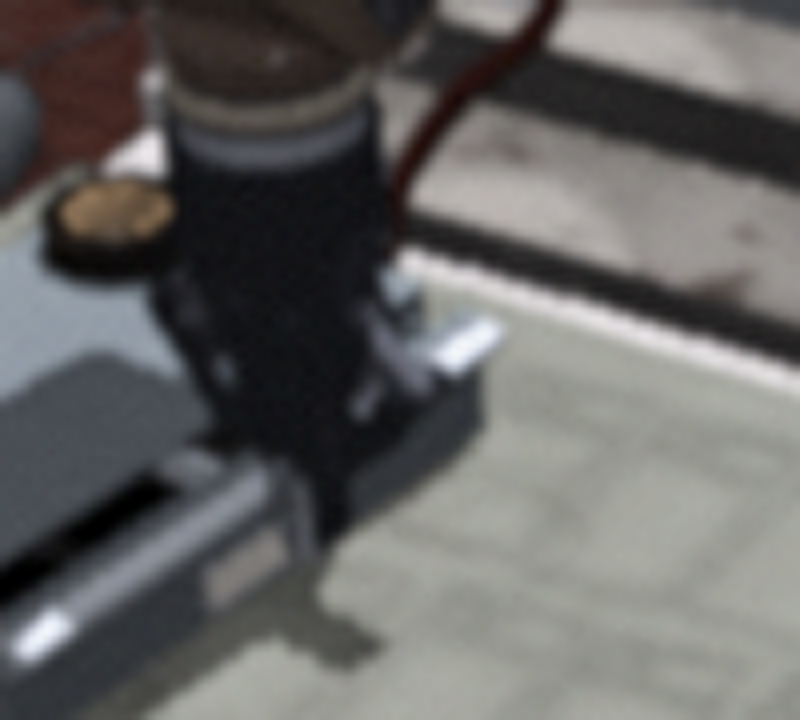

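View pics/si26.png

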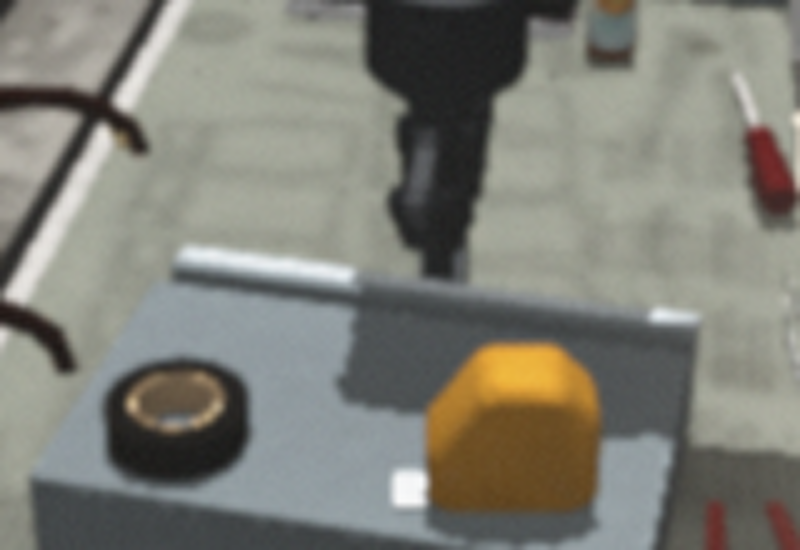

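Call:
move_arm --commands '[0,0,0.1,0,0,0,0.12,0,0,0,0.12,0,0,0,0.1,0,0,0,0,0]'

```text
time: 38.25
eef_pos: [0.4687, 0.1501, 0.0498]
tcp_rot: [-0.474, 0.527, 0.473, 0.524]
contact_force: [-2.6, -8.3, 0.5]
opening: 0.004
```

Call:
move_arm --commands '[0,0,0.08,0,0,0,0.08,0,0,0,0.08,0,0,0,0,0]'

```text
time: 38.75
eef_pos: [0.47, 0.1582, 0.0501]
tcp_rot: [-0.472, 0.526, 0.473, 0.526]
contact_force: [0.6, -0.3, 0.9]
opening: -0.001
```

Call:
move_arm --commands '[0,0,0.06,0,0,0,0.06,0,0,0,0,0]'

```text
time: 39.12
eef_pos: [0.4703, 0.1594, 0.0503]
tcp_rot: [-0.474, 0.526, 0.472, 0.524]
contact_force: [-1.4, -8.7, 1.2]
opening: -0.005
```

```bash
python3 look.py w27; python3 -c "
from dr import *
print(d(ctrl.get_state()['eef_pos']))"
```

```text
39.125 [0.4703 0.1594 0.0503] yang 174.0504863906394 q [ 0.1241  0.1567  2.1325 -0.0053  0.8534 -1.3394] f [-1.4144 -8.7225  1.1873] -0.005118311149510043 xz [-0.0005 -0.0041 -1.    ]
[36.5206  0.5374]
```

View pics/w27.png

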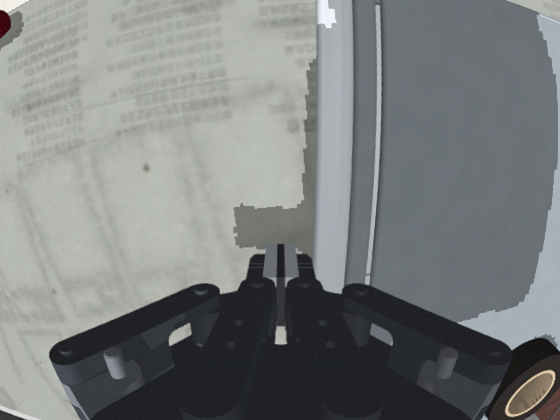

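Call:
move_arm --commands '[0,0,0.08,0,0,0,0,0]'

```text
time: 39.42
eef_pos: [0.4703, 0.1596, 0.0503]
tcp_rot: [-0.476, 0.527, 0.472, 0.522]
contact_force: [-2.0, -17.0, 4.2]
opening: -0.003
```

Stiff stop, 17 N with no travel, so the drawer is home. I back off and look at the gap.

Call:
move_arm --commands '[0,0,-0.3,0,0,0,-0.5,0,0,0,-0.9,0,0,0,-1,0,-0.8,0,-0.5,0,-1,0,0,0,-1,0,0,0,-1,0,0,0,-1,0,0,0,0,0,0,0]'

```text
time: 40.67
eef_pos: [0.4633, 0.0833, 0.1722]
tcp_rot: [-0.474, 0.524, 0.472, 0.527]
contact_force: [0.9, 0.4, -0.1]
opening: -0.001
```

```bash
python3 look.py w28; python3 - <<'E'
from dr import *
im=ctrl.read_camera('scene');cv2.imwrite('pics/scene28.png',im[:,:,::-1]);crop('pics/scene28.png','pics/sc28.png',150,160,350,290,4)
E
```

```text
40.675 [0.4633 0.0833 0.1722] yang 173.92443553582734 q [-0.0385 -0.1014  2.1341  0.0005  1.1036 -1.5035] f [ 0.8797  0.4085 -0.0846] -0.001435183442743237 xz [ 0.0054  0.0003 -1.    ]
```

View pics/w28.png

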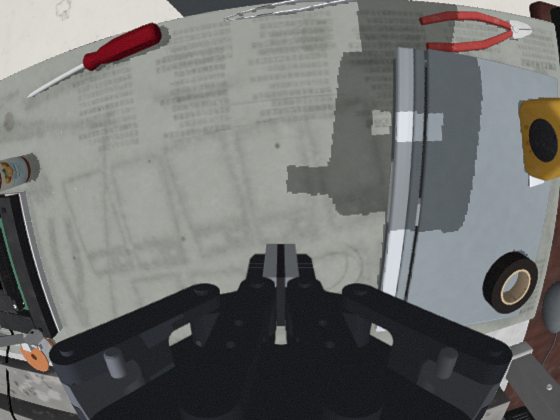

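View pics/sc28.png

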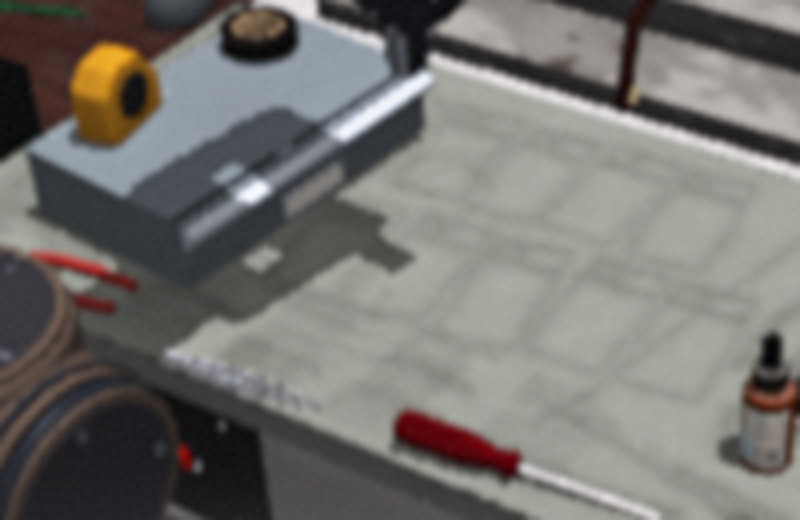

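View pics/scene28.png

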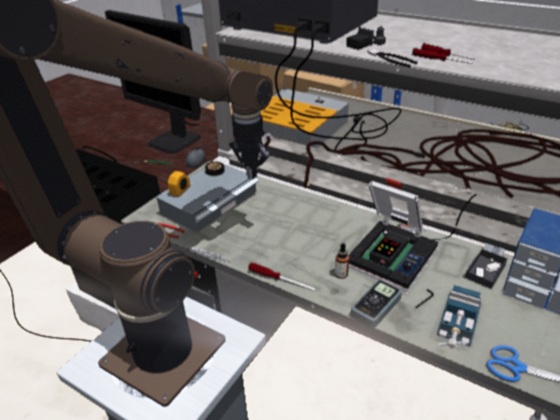

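```bash
python3 - <<'E'
from dr import *
T=np.load("pics/w28.npy")
crop('pics/w28.png','pics/w28a.png',370,130,450,250,5)
for v,a,b in [(100,398,427),(220,389,417)]:
    p=wbp(T,a,v,.0575);q=wbp(T,b,v,.064);print(d(p),d(q),d(q)[0]-d(p)[0])
E
```

```text
[50.3142 83.8852] [72.3883 85.465 ] 22.07404491228172
[ 48.3764 -12.4129] [ 70.8397 -10.6465] 22.46334208754277
```

View pics/w28a.png

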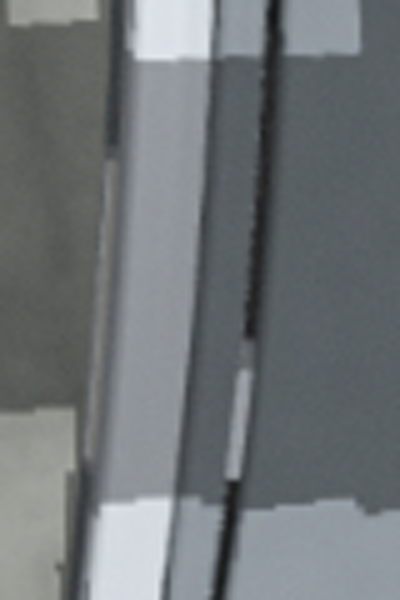

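```bash
python3 -c "
from plant import ctrl
print(ctrl.sign_off(), ctrl.get_state()['time'])"
```

```text
the job is handed in; nothing more can be done
the job is handed in; nothing more can be done
```

Both radio modules are in the kit drawer, and I handed the job in at about 41 s of the 72 s allowed. I placed them flat and side by side, displays up and knob ends to the back. I then pushed the follower back, drew it up against the row by its thumb block, and closed the drawer slowly.

My last checks:
- **Follower:** it met a firm stop at 10–13 N after about 78 mm of travel, which is where the row should sit tight against the end wall.
- **Drawer:** I felt the catch at about 8 N, then the drawer was drawn in. It then held against a 17 N push without moving. The wrist camera measured 22 mm from the pull lip to the cabinet front, against about 23 mm for fully home.
- **Modules and bystanders:** I last saw the modules in place with the drawer part-way closed, as the closed drawer hides them. In the final camera views the bottle, multimeter and cutters were standing or lying normally. I did not measure whether any bystander had shifted.

None of the checks failed. The side stub on each module extends beyond the case, so I measured the cases at about 55 mm wide. With the stub, each comes to the stated 60 mm.

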